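Clip a counting chamber into its holder

TASK

Load the counting chamber into the clip holder: swing the spring clip up until it stays open by itself, slide the chamber plate along the tongue between the guides until its front end is fully home against the stop, wherever that is set, then bring the clip down onto the plate under control, never letting it snap shut, so that it clamps the plate. Push only gently: the stop is lightly clamped and must not be shifted, the plate is fragile; and leave the other things on the bench where they are.

Things in the scene. Friction and masses are not known exactly. Their poses are not given: they have to be found in the camera images.
- clip_holder: Fixed metal holder, moved and turned between starts. Origin on the bench under the clip's hinge; x points from the loading end to the hinge, z up. Grey foot plate 213 x 110 x 10 mm, x = -183 to +30 mm. The stop is set differently each time and not measured: its face lies anywhere from x = -44 to -14 mm, so feel for it. Hinge cheeks 69 mm high stand at x = -8 to 12 mm, within 16 mm of the middle.
- tongue_end (a point): On the holder: top of the loading end of the tongue, 168 mm to the -x side of the holder's origin. The tongue is an aluminium bar 16 mm wide, its top 40 mm above the bench, running along the holder's x from here to the stop. The plate slides on it and overhangs it at both sides, so fingers can straddle it 30 mm above the foot plate.
- guide_mouth (a point): Middle of the guides' mouth on the holder, on the tongue's top, 76 mm to the -x side of the holder's origin. Flared guides narrow from about 44 mm here to 35.8 mm at 13 mm further in; straight guides 35.8 mm apart follow, tops 46 mm above the bench. Between them sits the stop, an aluminium block 8 mm thick and 34 mm wide, 9 mm above the tongue, lightly clamped; it slips if pushed with over 4.5 N.
- clip_hinge (a point): On the holder: the clip's hinge axis, 62 mm above the holder's origin; the hinge turns about the holder's y.
- clip_bar (a point): Centre of the clip's black grip bar: round, 10 mm thick, 44 mm long, parallel to the hinge (the holder's y), so it can be pinched by its two ends from above and turns between the fingers. At joint 0 it lies 85 mm to the -x side of the hinge and 14 mm above it (76 mm over the bench). A 14 mm wide steel strip joins its middle to the hinge.
- spring_clip (a joint): Clip angle, rad: 0 shut on nothing (as it starts), 1.75 fully open, leaning back. An over-centre spring drives it away from 0.95 (about 0.15 N m, or 2 N at the bar, at either end): above 0.95 it stays open, below it snaps shut; shutting faster than 5 rad/s is snapping. A roller under it, 60 mm from the hinge, presses on the plate; shut on the seated plate it reads about 0.07. Mass 80 g.
- chamber_plate: Loose white counting chamber, a flat polished plate 76 x 34 x 8 mm with a steel rectangle on top, 50 to 100 g. Origin: centre of its underside; x along its 76 mm side. It starts on the tongue, roughly along it, front end (+x) 46 to 87 mm short of the stop. It breaks if the clip presses it with over 20 N; sliding it takes under 2 N.
- plate_nose (a point): Middle of the lower front edge of the plate, 38 mm along its x from its origin. It meets the stop's face when the plate is fully home.
- timer: Bystander: white digital timer 60 x 62 x 20 mm, origin centre of its underside.
- petri_dish: Bystander: round lidded dish, 66 mm across, 15 mm high, origin centre of its underside.
- beaker_50: Bystander: small beaker, 48 mm across, 59 mm high, origin centre of its underside.
There are look-alikes about, which are no part of the job. Leave any orange look-alike of the clip_holder alone.

How it is judged (in metres and radians):
On the way, in this order (a step that is already met when the one before it is completed fails the run):
1. the clip is swung fully open and the plate has not yet been slid home (value of joint spring_clip above 1.5 rad and x of plate_nose in the frame of guide_mouth below 0.015 m), for 0.2 s.
2. with the clip open, the plate is slid home against the stop (value of joint spring_clip above 1.5 rad and horizontal distance between plate_nose and end_stop_c0 below 0.0062 m), for 0.2 s.
At the end, for the whole second after the job is handed in: The plate lies flat on the tongue between the guides with its front end against the stop (gap under 2 mm), straight to 0.10 rad, at rest, and the clip has come down on it (joint between 0.04 and 0.10 rad) (horizontal distance between plate_nose and end_stop_c0 below 0.0062 m and z of plate_nose in the frame of guide_mouth below 0.003 m and angle between the x axis of chamber_plate and the x axis of clip_holder, either way round below 0.1 rad and angle between chamber_plate's own z axis and vertical below 0.04 rad and value of joint spring_clip between 0.04 and 0.1 rad and linear speed of chamber_plate below 0.01 m/s); the robot touches nothing.
It fails at once if the clip snaps shut (swings down faster than 5 rad/s) (velocity of joint spring_clip below -5 rad/s).
It fails at once if the plate is pressed onto the holder by more than 20 N (40 N counted above and below) (contact force between chamber_plate and clip_holder above 40 N).
It fails at once if the stop is shifted from its setting by more than 1.5 mm (distance of end_stop_c0 from where it was at the start of the episode above 0.0015 m).
It fails at once if a bystander is moved by more than 15 mm (distance of any of timer, petri_dish, beaker_50 from where it was at the start of the episode above 0.015 m).
It also fails if it takes over 72 s, if anything falls off the work surface, if the arm or the gripper's body presses on something with over 40 N, if the wrist force passes 120 N, or if a joint passes its speed limit or range.

ROBOT

A 6-joint arm with a two-finger parallel gripper is mounted at the origin on the work surface; the furniture and walls round the work are solid. World frame = base frame: x ahead of the robot, y to its left, z up, the work surface at z = 0. Lengths are in mm, angles in rad, forces in N, time in s.
With the tool pointing down it reaches from about 350 to 975 mm from the base axis. Payload 7.1 kg.
Tool frame: the origin (TCP) lies at the very end of the fingers, on their centre line; the grasp point (between the pads) lies 19 mm behind it; y points along the fingers, x is the direction in which the jaws open and shut, and the axes are right-handed (so a half turn about y gives the same grasp; the last joint's range is limited). The gripper opens to 88 mm and grips with 3 to 60 N. Pads are 20 mm wide; open, the fingers measure 115 mm over their backs; the gripper's body (75 mm by 178 mm) begins 61 mm behind the grasp point.
Start: joints at [-1.291, 0.423, 1.63, -0, 1.089, -0.019], TCP at [184.001, -597.284, 222.675] pointing down, gripper open.
Joint ranges: [-3, 3], [-0.9, 2.11], [0.09, 2.58], [-1.31, 4.45], [0.11, 2.69], [-2.54, 2.54]. Speed limits (rad/s): [2.39, 2.39, 3.01, 3.14, 3.14, 3.14].

INTERFACE

Orientations are given as a rotation vector (axis times angle).
In Python, from workcell import ctrl gives the robot as it stands. The module is installed in compiled form; this text tells all that it offers.
- The arm moves only by the tool carry_out, never from a script. Its arguments are lists of equal length, an entry for each row: "delta_pos": the shift along the tool's x, y, z in cm, a list of three; "rotation": the turn, a rotation vector about the tool's x, y, z in rad, a list of three. In form: {"delta_pos": [[dx, dy, dz], ...], "rotation": [[wx, wy, wz], ...]}. A call has 1 to 12 rows; each row is the pose to reach, as a shift and turn from the pose commanded when the call began, along the tool's axes at that moment; what a row does not reach only later rows make up. A row lasts 1/12 s, in which the tool goes at most 41.7 mm and 7.16 degrees, less where a joint would pass 70% of its speed; a pose out of reach is approached as far as the arm can. A call with a gripper value outside its range is refused whole. "hand" is the closure in counts, from 0 (fully open) to 255 (shut), set as the call begins (left out, the last holds). The fingers move at their own pace and stop on an object; the grip force is fixed at half the most. Time passes only in rows, so rows that repeat a pose let the fingers close. It gives the time, the measured TCP pose, the force and the opening at its end, in the units of the state.
- ctrl.get_obs(): the state, without advancing time (a new reading comes with each control period).
- ctrl.get_image(name): name is "scene" or "top"; returns the picture (384x512x3 uint8, red, green, blue); there is no depth.
- ctrl.camera_info(name): a dict with "fov_y" (degrees; the focal length in pixels is half the picture's height over the tangent of half this angle, whatever the lens; pixels are square), "cx", "cy" (the principal point, pixels), "R" (3x3) and "t" (3): a world point X has camera coordinates R X + t. Camera axes: x right, y down, z forward; pixel columns grow to the right and rows downward; lengths in mm; the calibration is good to about 2 mm. A picture is of the moment at which its call begins. camera_info takes no time and is no camera call.
- ctrl.close_job(): hands the job in, once; it reports no verdict.
The state is a dict: "t": time; "qpos": joint angles; "qvel": joint speeds; "joint_torque": joint torques, N m; "ee_pos": TCP position; "orientation": TCP orientation; "ft_force": force on the tool from outside, world axes, zero at the start; "moment": the same for the moment, N m; "width": finger opening in mm.
Only numpy, scipy, OpenCV 4.12 (cv2) and the standard library are available. Lean on these libraries where they do the work, as an engineer would, in place of code of your own. Each camera call takes 0.05 s, during which the arm holds its last target.

## Working session

There is one attempt and no reset: what is moved stays moved. The work goes in short steps, Python scripts to look and compute and a tool call to move; the robot and the scene stay as the last step left them, time stands still between calls to the robot, and variables do not carry over. Pictures are saved under pics/ and viewed, and the job is handed in when it is done.

Besides the shell and the picture viewer there is one more tool, called after ">>>" as name(argument=value, ...) on one line, values as JSON. carry_out: Moves the arm, as the interface text tells. Its arguments: {"type":"object","properties":{"delta_pos":{"type":"array","items":{"type":"array","items":{"type":"number"}}},"rotation":{"type":"array","items":{"type":"array","items":{"type":"number"}}},"hand":{"type":"number"}},"required":["delta_pos","rotation"]}

```bash
mkdir -p pics; ls
python3 - <<'E'
from workcell import ctrl
import cv2,numpy as np
o=ctrl.get_obs()
for k,v in o.items(): print(k,np.round(v,3))
for n in("scene","top"):
    im=ctrl.get_image(n); cv2.imwrite(f"pics/{n}0.png",im[:,:,::-1]); i=ctrl.camera_info(n); print(n,i)
E
```

```text
pics
t 0.0
qpos [-1.291  0.424  1.631 -0.     1.089 -0.019]
qvel [-0.001  0.001  0.    -0.     0.001 -0.   ]
joint_torque [-1.0000e-03 -5.4461e+01 -2.7366e+01  6.4000e-02  2.3000e-02 -0.0000e+00]
ee_pos [ 183.854 -596.747  221.9  ]
orientation [-1.335  0.987 -0.985]
ft_force [-0.618 -0.082  0.256]
moment [-0.012 -0.046 -0.013]
width 87.884
scene {'fov_y': 48.4152013039251, 'cx': 258.8009140961196, 'cy': 189.88517015601693, 'R': array([[-0.702434  , -0.71172755, -0.00551158],
       [-0.45402439,  0.45403257, -0.76662656],
       [ 0.54813168, -0.53600217, -0.64206958]]), 't': array([432.77423711, 331.15226563, 600.32018918])}
top {'fov_y': 51.15337530823837, 'cx': 244.74176846323775, 'cy': 196.2293411114144, 'R': array([[-0.0231667 , -0.99972283,  0.00419206],
       [-0.99573318,  0.02269919, -0.08944373],
       [ 0.08932378, -0.00624629, -0.99598305]]), 't': array([  7.12347414, 588.86128076, 969.1536851 ])}
```

View pics/scene0.png

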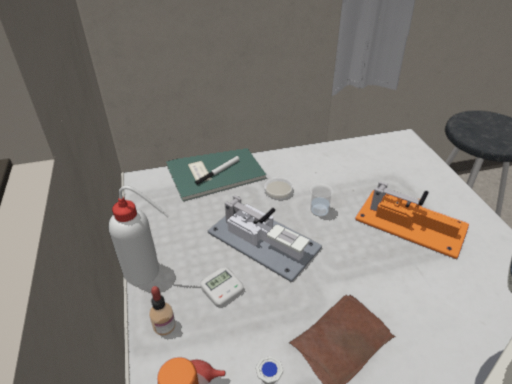

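View pics/top0.png

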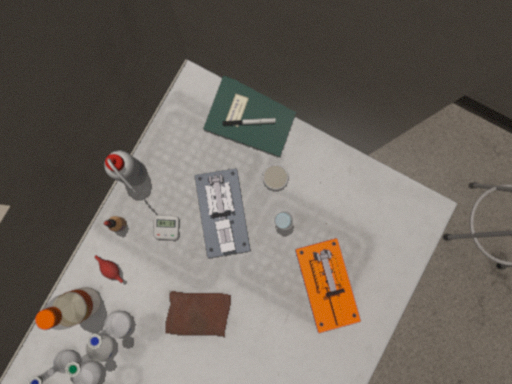

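Candidates for the clip holder in the top view are the grey holder (222,213) and the orange look-alike (328,285). I choose the grey one. Possible plates: the white one on the grey tongue at about (225,236), and the timer at (166,228), which is not a plate. Next is a close crop to check.

Run:
```python
import cv2
a=cv2.imread("pics/top0.png")[160:265,180:300]; cv2.imwrite("pics/top0c.png",cv2.resize(a,None,fx=5.6,fy=5.6,interpolation=cv2.INTER_CUBIC))
a=cv2.imread("pics/scene0.png")[190:280,200:330]; cv2.imwrite("pics/scene0c.png",cv2.resize(a,None,fx=6,fy=6,interpolation=cv2.INTER_CUBIC))
```

```text
(no output)
```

View pics/top0c.png

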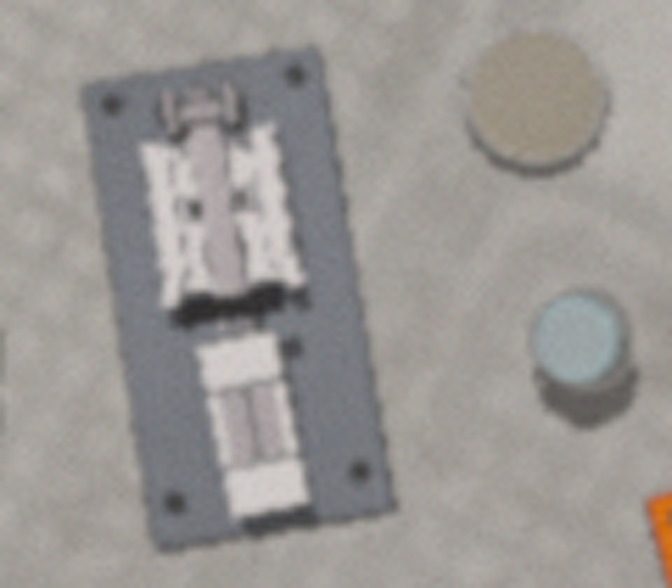

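View pics/scene0c.png

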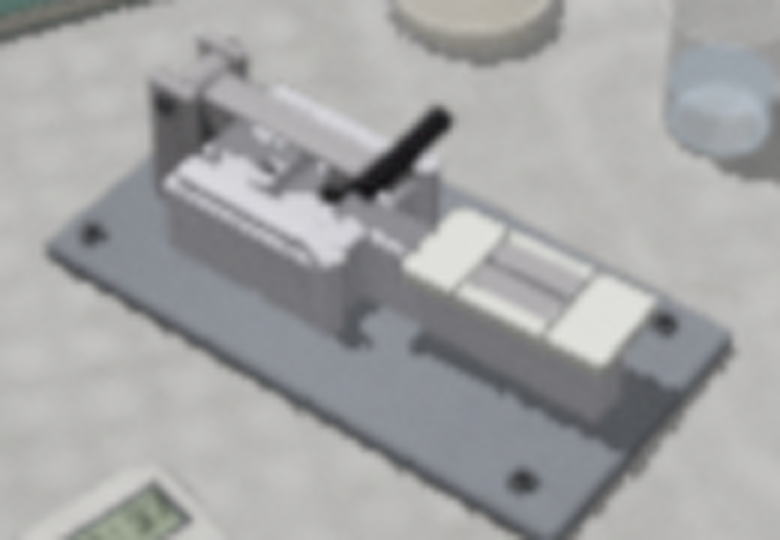

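The grey foot has its own clip with a black bar (crop 230,305). The white plate lies on the loading end at crop (255,425), which is full-picture (225,236). That confirms the choice.

```bash
cat > h.py <<'E'
import numpy as np,cv2
from workcell import ctrl
def cam(n):
    i=ctrl.camera_info(n); f=192/np.tan(np.radians(i['fov_y']/2)); return f,i['cx'],i['cy'],np.array(i['R']),np.array(i['t'])
def cast(n,px,z):
    f,cx,cy,R,t=cam(n); px=np.atleast_2d(px).astype(float)
    d=np.c_[(px[:,0]-cx)/f,(px[:,1]-cy)/f,np.ones(len(px))]@R; c=-R.T@t
    return c+d*((z-c[2])/d[:,2])[:,None]
def proj(n,X):
    f,cx,cy,R,t=cam(n); c=np.atleast_2d(X)@R.T+t; return np.c_[f*c[:,0]/c[:,2]+cx,f*c[:,1]/c[:,2]+cy]
E
python3 - <<'E'
from h import *
im=cv2.imread("pics/top0.png"); hsv=cv2.cvtColor(im,cv2.COLOR_BGR2HSV)
b=im.astype(int)
sub=np.zeros(im.shape[:2],np.uint8); sub[160:265,185:258]=1
m=((b[:,:,0]-b[:,:,2]>6)&(b.max(2)<150)).astype(np.uint8)*sub
m=cv2.morphologyEx(m,cv2.MORPH_OPEN,np.ones((3,3)))
cs,_=cv2.findContours(m,cv2.RETR_EXTERNAL,cv2.CHAIN_APPROX_NONE); c=max(cs,key=cv2.contourArea)
print(cv2.contourArea(c))
P=cast("top",c[:,0],10)[:,:2].astype(np.float32)
r=cv2.minAreaRect(cv2.convexHull(P)); print(r); box=cv2.boxPoints(r); print(box)
# tip: hull of pixels
dark=(b.max(2)<60).astype(np.uint8)*sub
n,l,s,ce=cv2.connectedComponentsWithStats(dark)
for i in range(1,n):
    if s[i,4]>15: print("dark",s[i],ce[i],cast("top",ce[i],76),cast("top",ce[i],10))
w=(b.min(2)>185).astype(np.uint8)*sub
n,l,s,ce=cv2.connectedComponentsWithStats(w)
for i in range(1,n):
    if s[i,4]>15: print("white",s[i],ce[i],cast("top",ce[i],48))
o=im.copy(); o[m>0]=(0,255,255); o[dark>0]=(0,0,255); o[w>0]=(0,255,0)
for q in proj("top",np.c_[box,np.full(4,10)]): cv2.circle(o,tuple(np.round(q).astype(int)),1,(255,0,255),-1)
cv2.imwrite("pics/m1.png",cv2.resize(o[150:270,175:300],None,fx=5,fy=5,interpolation=0))
# scene bar
im=cv2.imread("pics/scene0.png").astype(int); d=((im.max(2)<50)).astype(np.uint8); d[:205]=0;d[235:]=0;d[:,:245]=0;d[:,285:]=0
n,l,s,ce=cv2.connectedComponentsWithStats(d)
for i in range(1,n):
    if s[i,4]>15: print("scenebar",s[i],ce[i],cast("scene",ce[i],76))
E
```

```text
122.5
((517.0143432617188, 84.9961166381836), (56.778438568115234, 27.482872009277344), 9.511417388916016)
[[486.74472  93.85749]
 [491.2861   66.75243]
 [547.28394  76.13474]
 [542.74255 103.2398 ]]
dark [213 211  17   7  47] [221.         214.21276596] [[543.31584178  50.60102969  76.        ]] [[546.35486447  54.16012076  10.        ]]
white [222 183  11  27 137] [226.80291971 196.87591241] [[586.3470846   37.28389421  48.        ]]
white [206 186  11  28 127] [210.81102362 198.96062992] [[582.15654737  76.14743336  48.        ]]
white [216 220  13   9  83] [222.3373494  223.91566265] [[521.13097661  49.30522466  48.        ]]
white [221 243  13   8  85] [227.01176471 246.35294118] [[467.143796    39.06803235  48.        ]]
scenebar [259 209  15  14  56] [266.35714286 215.82142857] [[542.6581234   51.48177765  76.        ]]
```

View pics/m1.png

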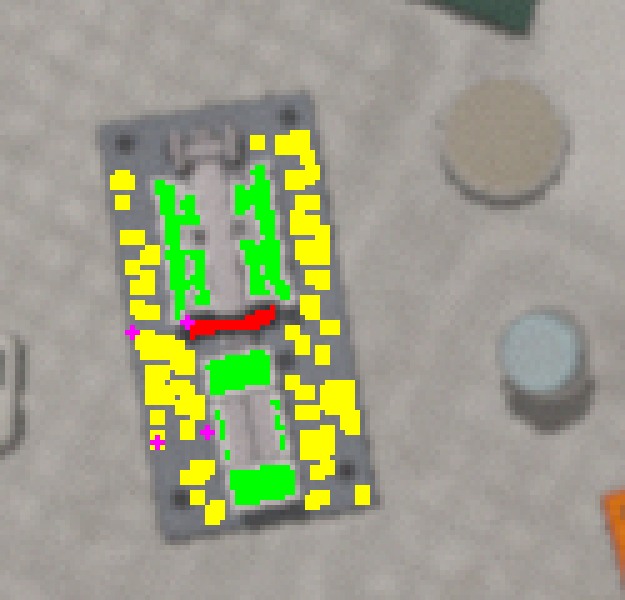

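The bar positions from the two views agree at about (543,51). The foot mask is patchy, so I'll redo it by brightness and fill.

Run:
```python
from h import *
im=cv2.imread("pics/top0.png"); g=cv2.GaussianBlur(im,(0,0),0.8).astype(int)
sub=np.zeros(im.shape[:2],np.uint8); sub[162:264,187:256]=1
m=((g[:,:,2]<140)).astype(np.uint8)*sub
m=cv2.morphologyEx(m,cv2.MORPH_CLOSE,np.ones((3,3)))
cs,_=cv2.findContours(m,cv2.RETR_EXTERNAL,cv2.CHAIN_APPROX_NONE); c=max(cs,key=cv2.contourArea)
mm=np.zeros_like(m); cv2.drawContours(mm,[c],-1,1,-1); mm=cv2.morphologyEx(mm,cv2.MORPH_OPEN,np.ones((5,5)))
cs,_=cv2.findContours(mm,cv2.RETR_EXTERNAL,cv2.CHAIN_APPROX_NONE); c=max(cs,key=cv2.contourArea)
P=cast("top",c[:,0],10)[:,:2].astype(np.float32)
r=cv2.minAreaRect(cv2.convexHull(P)); print(r); box=cv2.boxPoints(r); print(box)
# moments-based
ys,xs=np.nonzero(mm); Q=cast("top",np.c_[xs,ys],10)[:,:2]; mu=Q.mean(0); w,v=np.linalg.eigh(np.cov((Q-mu).T)); print("centroid",mu,"axis",np.arctan2(v[1,1],v[0,1]),"dims",np.sqrt(12*w))
o=im.copy(); cv2.drawContours(o,[c],-1,(0,0,255),1)
print("px box",proj("top",np.c_[box,np.full(4,10)]))
# holes: four dark screw spots
hh=(g.max(2)<85).astype(np.uint8)*sub
n,l,s,ce=cv2.connectedComponentsWithStats(hh)
for i in range(1,n):
    if s[i,4]>2: print("dark",s[i],ce[i],cast("top",ce[i],10)[0,:2])
# bar dir
y,x=np.nonzero((im.max(2)<60)&(sub>0)); k=(y>208)&(y<220)&(x<232); B=cast("top",np.c_[x,y][k],76)[:,:2]; w,v=np.linalg.eigh(np.cov((B-B.mean(0)).T)); print("bar",B.mean(0),np.arctan2(v[1,1],v[0,1]))
# plate: white ends line
A=cast("top",[[222.34,223.92],[227.01,246.35]],48)[:,:2]; d=A[0]-A[1]; print("plate axis",np.arctan2(d[1],d[0]),A.mean(0))
cv2.imwrite("pics/m2.png",cv2.resize(o[150:270,175:300],None,fx=5,fy=5,interpolation=0))
```

```text
((549.8936767578125, 51.51007080078125), (215.71824645996094, 112.25574493408203), 8.051161766052246)
[[435.23654   91.97826 ]
 [450.95883  -19.171028]
 [664.5508    11.041885]
 [648.8285   122.19117 ]]
centroid [548.72095389  51.72000099] axis -2.9998444216425915 dims [110.63256827 214.89679511]
px box [[206.58864854 259.23793536]
 [251.11622882 251.81044029]
 [237.15227968 167.28055606]
 [193.42343699 174.39546869]]
dark [211 211  20   7  77] [220.8961039  214.33766234] [546.04718826  54.42656651]
dark [210 249   2   2   3] [210.66666667 249.33333333] [459.43476685  81.46365662]
dark [225 251  11   4  13] [230.         252.61538462] [450.20034231  33.46398827]
bar [543.31668334  50.59795692] 1.716321938501181
plate axis 0.18727350550696997 [494.13564703  44.18557779]
```

View pics/m2.png

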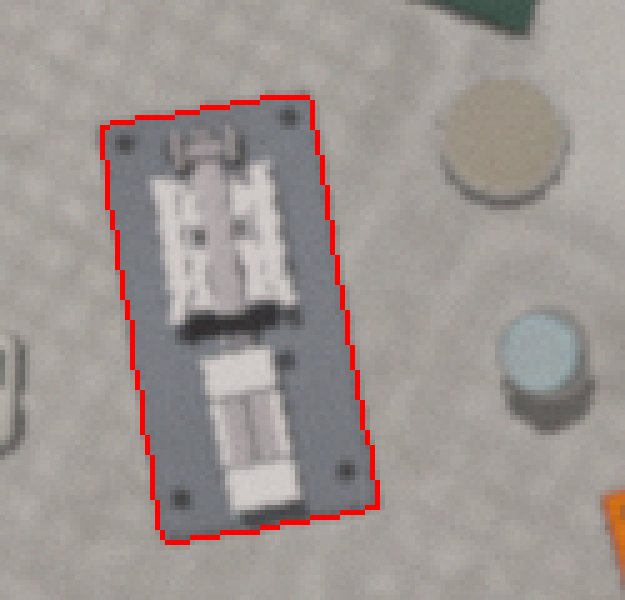

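```bash
cat >> h.py <<'E'
from scipy.spatial.transform import Rotation as Rn
YAW=0.143; O=np.array([625.0,62.5]); u=np.array([np.cos(YAW),np.sin(YAW)]); v=np.array([-u[1],u[0]])
def H(x,y,z): return np.r_[O+x*u+y*v,z]
def toH(p): d=np.asarray(p)[:2]-O; return np.r_[d@u,d@v,p[2]]
def plan(target,tilt=0):
    "print tool-frame delta (cm) and rotvec to world target with jaws along holder y, fingers down"
    o=ctrl.get_obs(); R=Rn.from_rotvec(o['orientation']); best=None
    for s in(1,-1):
        x=np.r_[s*v,0]; y=np.array([0,0,-1.]); T=Rn.from_matrix(np.c_[x,y,np.cross(x,y)])
        rv=(R.inv()*T).as_rotvec()
        if best is None or np.linalg.norm(rv)<np.linalg.norm(best): best=rv
    d=R.inv().apply(np.asarray(target)-o['ee_pos'])/10
    print("delta cm",np.round(d,2),"rot",np.round(best,3)); return d,best
def st():
    o=ctrl.get_obs(); print("t",o['t'],"tcpH",np.round(toH(o['ee_pos']),1),"F",np.round(o['ft_force'],2),"FH x",round(float(o['ft_force'][:2]@u),2),"w",round(float(o['width']),1)); print("axes",np.round(Rn.from_rotvec(o['orientation']).as_matrix(),3).tolist(),"q",np.round(o['qpos'],2))
E
python3 - <<'E'
from h import *
st(); plan(H(-85,0,160))
print(cast("top",[122,165],150),cast("top",[284,220],59))
E
```

```text
t 0.1 tcpH [-530.6 -589.7  222. ] F [-0.68  0.13 -1.49] FH x -0.66 w 88.2
axes [[0.294, -0.0, 0.956], [-0.956, 0.001, 0.294], [-0.001, -1.0, 0.0]] q [-1.29  0.42  1.63 -0.    1.09 -0.02]
delta cm [-51.33   6.27  53.17] rot [ 0.     0.156 -0.001]
[[652.37637849 260.86482596 150.        ]] [[526.8225309  -98.62063395  59.        ]]
```

>>> carry_out(delta_pos=[[-51.3,6.2,53.2],[-51.3,6.2,53.2],[-51.3,6.2,53.2],[-51.3,6.2,53.2],[-51.3,6.2,53.2],[-51.3,6.2,53.2],[-51.3,6.2,53.2],[-51.3,6.2,53.2],[-51.3,6.2,53.2],[-51.3,6.2,53.2],[-51.3,6.2,53.2],[-51.3,6.2,53.2]], rotation=[[0,0.156,0],[0,0.156,0],[0,0.156,0],[0,0.156,0],[0,0.156,0],[0,0.156,0],[0,0.156,0],[0,0.156,0],[0,0.156,0],[0,0.156,0],[0,0.156,0],[0,0.156,0]], hand=0)

```text
t: 1.1
ee_pos: [425.4, -159.2, 180.7]
orientation: [-1.273, 1.103, -1.103]
ft_force: [1.1, -0.2, 0.1]
width: 87.7
```

Run:
```python
from h import *
st(); plan(H(-84,0,150))
```

```text
t 1.1 tcpH [-229.2 -191.   180.7] F [ 1.14 -0.21  0.1 ] FH x 1.1 w 87.7
axes [[0.142, -0.0, 0.99], [-0.99, -0.0, 0.142], [0.0, -1.0, -0.0]] q [-0.38  0.23  2.03 -0.    0.88  1.04]
delta cm [-19.1    3.07  14.51] rot [ 0. -0.  0.]
```

>>> carry_out(delta_pos=[[-18,3,14],[-18,3,14],[-18,3,14],[-18,3,14],[-18,3,14],[-18,3,14],[-18,3,14],[-18,3,14]], rotation=[[0,0,0],[0,0,0],[0,0,0],[0,0,0],[0,0,0],[0,0,0],[0,0,0],[0,0,0]])

```text
t: 1.77
ee_pos: [537.6, 37.9, 150.2]
orientation: [-1.276, 1.102, -1.101]
ft_force: [-0.3, -0.4, 0.5]
width: 87.6
```

Run:
```python
from h import *
st(); plan(H(-84,0,90));plan(H(-84,0,57))
im=ctrl.get_image("scene"); cv2.imwrite("pics/s1.png",cv2.resize(im[100:290,150:400,::-1],None,fx=3,fy=3,interpolation=cv2.INTER_CUBIC))
```

```text
t 1.7667 tcpH [-90.  -11.9 150.2] F [-0.25 -0.42  0.46] FH x -0.31 w 87.6
axes [[0.145, -0.001, 0.989], [-0.989, -0.0, 0.145], [0.0, -1.0, -0.001]] q [ 0.05  0.4   1.87 -0.    0.87  1.47]
delta cm [-1.19  6.02  0.61] rot [0.001 0.002 0.   ]
delta cm [-1.19  9.32  0.61] rot [0.001 0.002 0.   ]
```

View pics/s1.png

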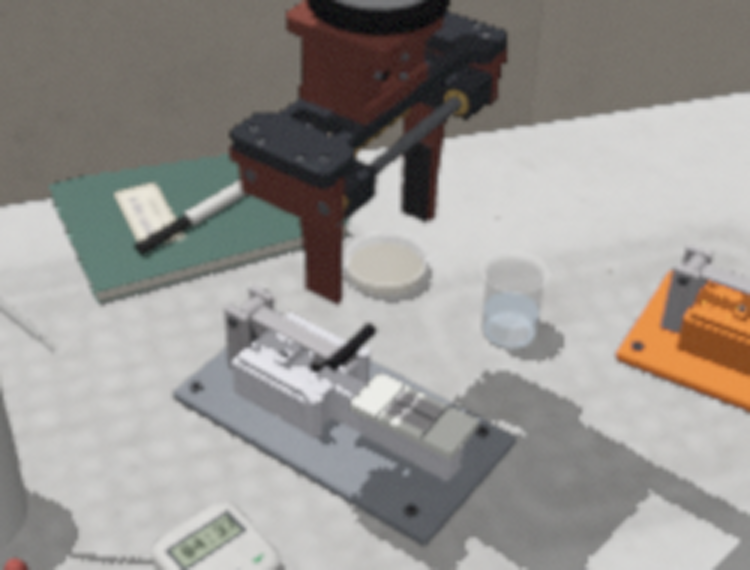

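The picture shows the open gripper above the bar with its jaws across the holder. The bar is at crop (345,347). Now down to the bar and pinch.

>>> carry_out(delta_pos=[[-1.2,3,0.6],[-1.2,6,0.6],[-1.2,8,0.6],[-1.2,9.2,0.6],[-1.2,9.2,0.6],[-1.2,9.2,0.6]], rotation=[[0,0,0],[0,0,0],[0,0,0],[0,0,0],[0,0,0],[0,0,0]])

```text
t: 2.32
ee_pos: [541.8, 48.7, 59.0]
orientation: [-1.273, 1.105, -1.104]
ft_force: [0.6, 0.0, 0.4]
width: 87.8
```

Run:
```python
from h import *
st(); plan(H(-84,0,57))
im=ctrl.get_image("scene"); cv2.imwrite("pics/s2.png",cv2.resize(im[130:280,190:340,::-1],None,fx=4,fy=4,interpolation=cv2.INTER_CUBIC))
```

```text
t 2.3167 tcpH [-84.4  -1.8  59. ] F [0.57 0.02 0.43] FH x 0.57 w 87.8
axes [[0.141, -0.001, 0.99], [-0.99, -0.0, 0.141], [-0.0, -1.0, -0.001]] q [ 0.07  0.55  1.9  -0.    0.69  1.5 ]
delta cm [-0.18  0.2   0.04] rot [ 0.001 -0.002 -0.   ]
```

View pics/s2.png

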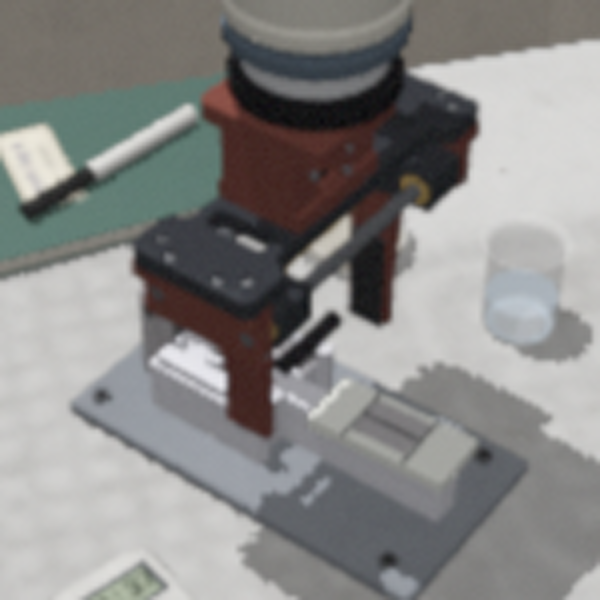

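Fingers straddle the bar at crop (310,340), with one finger on each side. Now close.

>>> carry_out(delta_pos=[[0,0.1,0],[0,0.1,0],[0,0.1,0],[0,0.1,0],[0,0.1,0],[0,0.1,0],[0,0.1,0],[0,0.1,0]], rotation=[[0,0,0],[0,0,0],[0,0,0],[0,0,0],[0,0,0],[0,0,0],[0,0,0],[0,0,0]], hand=255)

```text
t: 3.03
ee_pos: [542.3, 48.7, 57.9]
orientation: [-1.275, 1.102, -1.104]
ft_force: [0.2, -6.2, 0.8]
width: 43.3
```

Run:
```python
from h import *
st()
# arc displacement table from q=0
for q in np.arange(0,1.76,0.1):
    a=0.1632+q; print(round(q,2),"dx(cm)",round((-86.1*np.cos(a)+85)/10,2),"dz",round((86.1*np.sin(a)-14)/10,2))
```

```text
t 3.0333 tcpH [-83.9  -1.8  57.9] F [ 0.21 -6.22  0.84] FH x -0.68 w 43.3
axes [[0.143, 0.0, 0.99], [-0.99, -0.001, 0.143], [0.002, -1.0, -0.0]] q [ 0.07  0.55  1.9  -0.    0.69  1.5 ]
0.0 dx(cm) 0.0 dz -0.0
0.1 dx(cm) 0.19 dz 0.84
0.2 dx(cm) 0.45 dz 1.66
0.3 dx(cm) 0.8 dz 2.45
0.4 dx(cm) 1.22 dz 3.2
0.5 dx(cm) 1.72 dz 3.9
0.6 dx(cm) 2.28 dz 4.55
0.7 dx(cm) 2.9 dz 5.14
0.8 dx(cm) 3.58 dz 5.67
0.9 dx(cm) 4.31 dz 6.12
1.0 dx(cm) 5.09 dz 6.5
1.1 dx(cm) 5.89 dz 6.81
1.2 dx(cm) 6.73 dz 7.03
1.3 dx(cm) 7.58 dz 7.16
1.4 dx(cm) 8.43 dz 7.21
1.5 dx(cm) 9.29 dz 7.17
1.6 dx(cm) 10.15 dz 7.05
1.7 dx(cm) 10.98 dz 6.84
```

>>> carry_out(delta_pos=[[0.15,0,0],[0.15,-0.84,0.19],[0.15,-1.66,0.45],[0.15,-2.45,0.8],[0.15,-3.2,1.22],[0.15,-3.9,1.72],[0.15,-4.55,2.28],[0.15,-5.14,2.9],[0.15,-5.67,3.58],[0.15,-5.67,3.58]], rotation=[[0,0,0],[0,0,0],[0,0,0],[0,0,0],[0,0,0],[0,0,0],[0,0,0],[0,0,0],[0,0,0],[0,0,0]])

```text
t: 3.87
ee_pos: [579.3, 53.7, 116.2]
orientation: [-1.272, 1.103, -1.104]
ft_force: [-5.3, 3.3, 3.2]
width: 43.6
```

Run:
```python
from h import *
st()
im=ctrl.get_image("scene"); cv2.imwrite("pics/s3.png",cv2.resize(im[110:270,190:340,::-1],None,fx=3.7,fy=3.7,interpolation=cv2.INTER_CUBIC))
```

```text
t 3.8667 tcpH [-46.4  -2.2 116.2] F [-5.31  3.32  3.2 ] FH x -4.78 w 43.6
axes [[0.142, 0.001, 0.99], [-0.99, 0.0, 0.142], [-0.0, -1.0, 0.001]] q [0.07 0.5  1.8  0.   0.84 1.5 ]
```

View pics/s3.png

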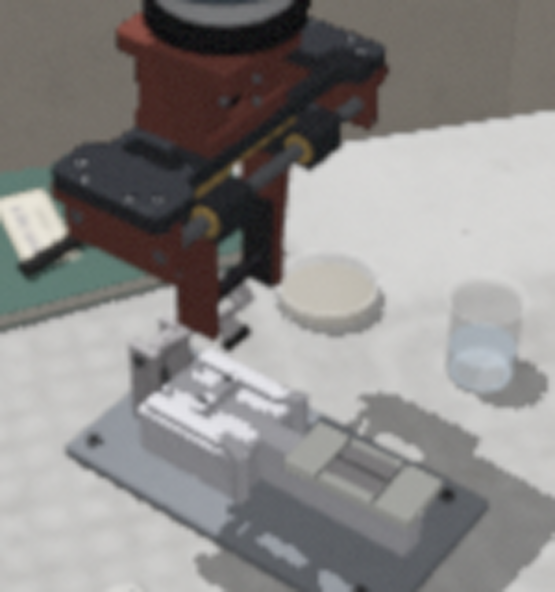

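The clip is swinging up, held by the bar at crop (235,290). Now I continue over centre.

>>> carry_out(delta_pos=[[-0.05,-0.45,0.73],[-0.05,-0.83,1.51],[-0.05,-1.14,2.31],[-0.05,-1.36,3.15],[-0.05,-1.49,4.0],[-0.05,-1.54,4.85],[-0.05,-1.5,5.71],[-0.05,-1.38,6.57],[-0.05,-1.24,7.15],[-0.05,-1.24,7.15],[-0.05,-1.24,7.15]], rotation=[[0,0,0],[0,0,0],[0,0,0],[0,0,0],[0,0,0],[0,0,0],[0,0,0],[0,0,0],[0,0,0],[0,0,0],[0,0,0]])

```text
t: 4.83
ee_pos: [652.0, 64.0, 128.4]
orientation: [-1.269, 1.099, -1.106]
ft_force: [2.0, 0.9, 5.3]
width: 43.7
```

Run:
```python
from h import *
st()
im=ctrl.get_image("scene"); cv2.imwrite("pics/s4.png",cv2.resize(im[90:250,190:340,::-1],None,fx=3.7,fy=3.7,interpolation=cv2.INTER_CUBIC))
```

```text
t 4.8333 tcpH [ 26.9  -2.4 128.4] F [1.95 0.95 5.33] FH x 2.07 w 43.7
axes [[0.142, 0.006, 0.99], [-0.99, 0.0, 0.142], [0.001, -1.0, 0.006]] q [ 0.08  0.57  1.62 -0.    0.94  1.51]
```

View pics/s4.png

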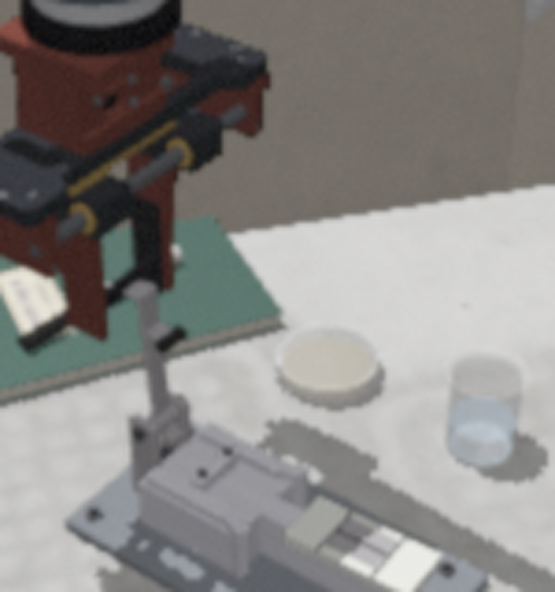

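The clip is open past centre, with the strip nearly upright at crop (150,350). Release and rise.

>>> carry_out(delta_pos=[[0,0,0],[0,0,0],[0,0,0],[0,0,0],[0,0,0],[0,-2,0],[0,-5,-2],[0,-8,-5],[0,-8,-9],[0,-8,-13],[0,-8,-17],[0,-8,-19]], rotation=[[0,0,0],[0,0,0],[0,0,0],[0,0,0],[0,0,0],[0,0,0],[0,0,0],[0,0,0],[0,0,0],[0,0,0],[0,0,0],[0,0,0]], hand=0)

```text
t: 5.88
ee_pos: [455.6, 36.4, 206.5]
orientation: [-1.276, 1.105, -1.102]
ft_force: [0.1, 0.1, -0.3]
width: 87.8
```

Run:
```python
from h import *
st()
for n in("scene","top"):
    im=ctrl.get_image(n); cv2.imwrite(f"pics/{n}5.png",im[:,:,::-1])
a=cv2.imread("pics/top5.png")[150:280,160:310]; b=cv2.imread("pics/scene5.png")[150:280,190:340]
cv2.imwrite("pics/c5.png",cv2.resize(np.vstack([a,b]),None,fx=2.3*1,fy=2.3,interpolation=cv2.INTER_CUBIC))
```

```text
t 5.8833 tcpH [-171.4   -1.7  206.5] F [ 0.05  0.06 -0.32] FH x 0.06 w 87.8
axes [[0.142, -0.003, 0.99], [-0.99, -0.0, 0.142], [-0.0, -1.0, -0.003]] q [ 0.05  0.2   2.   -0.    0.94  1.48]
```

View pics/c5.png

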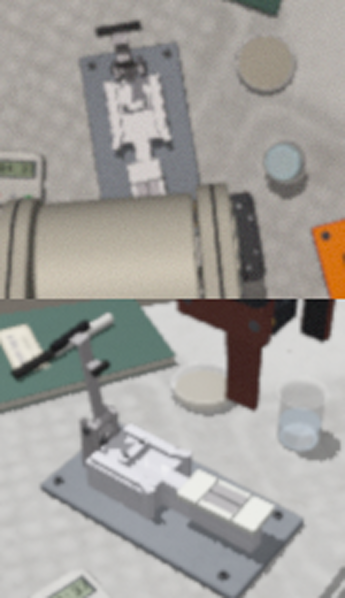

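Run:
```python
from h import *
a=cv2.imread("pics/top5.png")[155:240,190:255]; b=cv2.imread("pics/scene5.png")[195:275,205:325]
cv2.imwrite("pics/c6.png",cv2.resize(a,None,fx=7,fy=7,interpolation=cv2.INTER_CUBIC))
cv2.imwrite("pics/c7.png",cv2.resize(b,None,fx=6.5,fy=6.5,interpolation=cv2.INTER_CUBIC))
im=cv2.imread("pics/top5.png").astype(int); d=(im.max(2)<60).astype(np.uint8); d[175:]=0; d[:150]=0; d[:,:195]=0;d[:,235:]=0
n,l,s,ce=cv2.connectedComponentsWithStats(d)
for i in range(1,n):
    if s[i,4]>8: print(s[i],ce[i],toH(cast("top",ce[i],143)[0]))
```

```text
[203 160  17   5  32] [210.9375 162.0625] [ 31.10315728   0.18611102 143.        ]
```

View pics/c6.png

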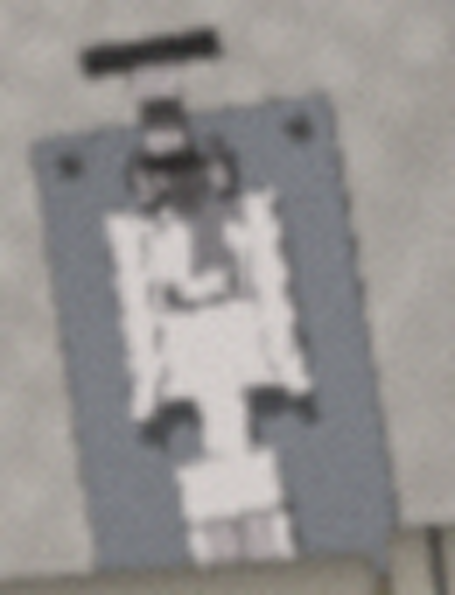

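View pics/c7.png

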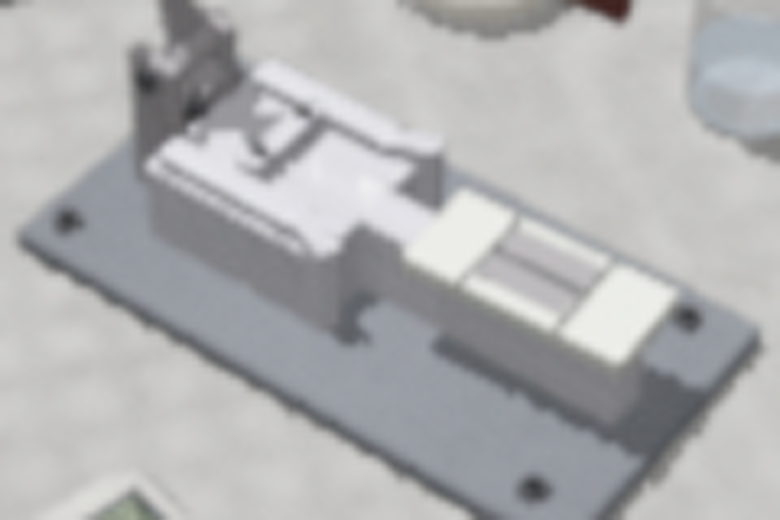

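Run:
```python
from h import *
print("stop scene",toH(cast("scene",[251.2,217.8],44)[0]),"top",toH(cast("top",[218.6,197.6],44)[0]))
def c7(x,y): return [205+x/6.5,195+y/6.5]
def c6(x,y): return [190+x/7,155+y/7]
for nm,p in dict(frontfar=(460,186),frontnear=(405,255),rearnear=(622,363),rearfar=(680,288)).items(): print("plate",nm,toH(cast("scene",c7(*p),48)[0]))
print("front top",[toH(cast("top",c6(*p),48)[0]) for p in((177,465),(277,452))])
print("tongue rear end scene bottom",toH(cast("scene",c7(615,425),10)[0]))
# guides outer edges top
print("guides",[toH(cast("top",c6(*p),46)[0]) for p in((105,215),(275,190),(138,418),(312,388))])
# foot hinge-end corners
print("foot",[toH(cast("top",c6(*p),10)[0]) for p in((35,145),(328,97))],"scene",[toH(cast("scene",c7(*p),10)[0]) for p in((20,238),(758,345),(130,150))])
```

```text
stop scene [-42.07708679  -3.44014763  44.        ] top [-39.92740008   0.64370666  44.        ]
plate frontfar [-93.82561161 -16.2268446   48.        ]
plate frontnear [-97.66737576  17.26158922  48.        ]
plate rearnear [-172.22873256   14.52938088   48.        ]
plate rearfar [-169.89896402  -20.21169231   48.        ]
front top [array([-95.96540625,  17.56039671,  48.        ]), array([-97.24513986, -17.15974621,  48.        ])]
tongue rear end scene bottom [-167.0279611     6.27822543   10.        ]
guides [array([-5.94494392, 28.59273099, 46.        ]), array([ -7.05181828, -31.19896911,  46.        ]), array([-77.63281074,  28.41019582,  46.        ]), array([-77.32690738, -32.6466555 ,  46.        ])]
foot [array([28.10392688, 52.26883593, 10.        ]), array([ 27.94792624, -55.16852379,  10.        ])] scene [array([26.19199414, 54.75165321, 10.        ]), array([-184.52205476,  -46.49911584,   10.        ]), array([24.56359531,  3.0945441 , 10.        ])]
```

From the guides, the cheeks and the earlier grip, the holder's middle is about 1.5 mm lower in y and x than I first took it. I update the frame. The stop shows at x of about -40 and the plate rear at about -170. Next I'll close the fingers and set them behind the plate.

```bash
sed -i 's/O=np.array(\[625.0,62.5\])/O=np.array([623.7,60.8])/' h.py
python3 - <<'E'
from h import *
st(); plan(H(-200,0,206)); plan(H(-200,0,43.5))
E
```

```text
t 5.9833 tcpH [-168.7   -0.3  206.9] F [ 0.06 -0.69  0.62] FH x -0.04 w 87.6
axes [[0.142, -0.002, 0.99], [-0.99, -0.0, 0.142], [-0.0, -1.0, -0.002]] q [ 0.05  0.2   2.   -0.    0.94  1.48]
delta cm [-0.03  0.09 -3.13] rot [ 0.002 -0.    -0.   ]
delta cm [-0.02 16.34 -3.09] rot [ 0.002 -0.    -0.   ]
```

>>> carry_out(delta_pos=[[0,0,-3.1],[0,2,-3.1],[0,5,-3.1],[0,8,-3.1],[0,11,-3.1],[0,13,-3.1],[0,14,-3.1],[0,14,-3.1],[0,14,-3.1]], rotation=[[0.002,0,0],[0.002,0,0],[0.002,0,0],[0.002,0,0],[0.002,0,0],[0.002,0,0],[0.002,0,0],[0.002,0,0],[0.002,0,0]], hand=238)

```text
t: 6.73
ee_pos: [430.5, 32.5, 66.6]
orientation: [-1.272, 1.102, -1.104]
ft_force: [1.2, -1.0, -0.4]
width: 31.7
```

Run:
```python
from h import *
st(); plan(H(-200,0,43.5))
im=ctrl.get_image("scene"); cv2.imwrite("pics/s8.png",cv2.resize(im[130:290,190:380,::-1],None,fx=3.7,fy=3.7,interpolation=cv2.INTER_CUBIC))
```

```text
t 6.7333 tcpH [-195.2   -0.4   66.6] F [ 1.2  -0.96 -0.38] FH x 1.05 w 31.7
axes [[0.142, 0.001, 0.99], [-0.99, 0.0, 0.142], [-0.0, -1.0, 0.001]] q [0.05 0.43 2.14 0.   0.57 1.48]
delta cm [-0.04  2.31 -0.48] rot [-0.001 -0.    -0.   ]
```

View pics/s8.png

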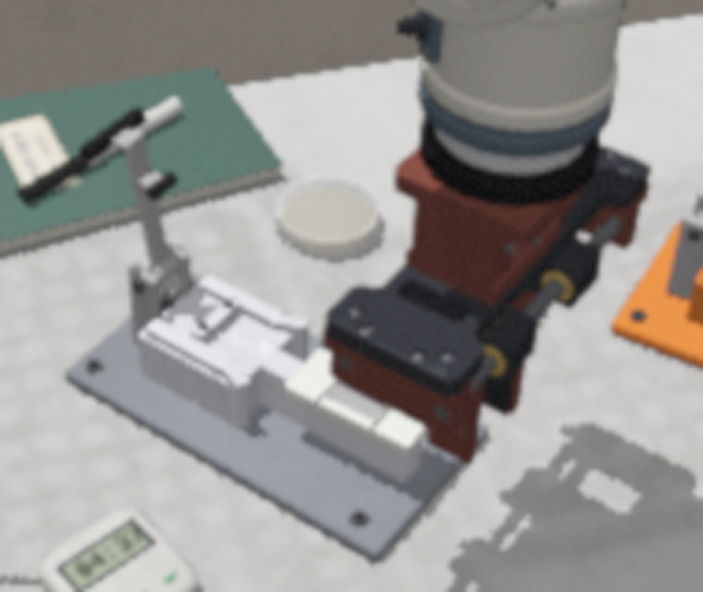

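The closing fingers are behind the plate's rear end (crop 450,440), and the clip is standing open at (140,190). Down to pushing height.

>>> carry_out(delta_pos=[[0,1.2,0],[0,2.2,0],[0,2.3,0],[0,2.3,0],[0,2.3,0],[0,2.3,0]], rotation=[[0,0,0],[0,0,0],[0,0,0],[0,0,0],[0,0,0],[0,0,0]])

```text
t: 7.28
ee_pos: [430.2, 32.5, 44.5]
orientation: [-1.271, 1.101, -1.105]
ft_force: [0.3, -0.5, -0.1]
width: 5.8
```

Run:
```python
from h import *
st(); plan(H(-184,0,43.5))
im=ctrl.get_image("scene"); cv2.imwrite("pics/s9.png",cv2.resize(im[170:280,210:340,::-1],None,fx=5,fy=5,interpolation=cv2.INTER_CUBIC))
```

```text
t 7.2833 tcpH [-195.6   -0.4   44.5] F [ 0.3  -0.54 -0.1 ] FH x 0.22 w 5.8
axes [[0.142, 0.003, 0.99], [-0.99, 0.0, 0.142], [0.0, -1.0, 0.003]] q [0.05 0.47 2.15 0.   0.52 1.48]
delta cm [-0.04  0.1   1.15] rot [-0.003 -0.     0.   ]
```

View pics/s9.png

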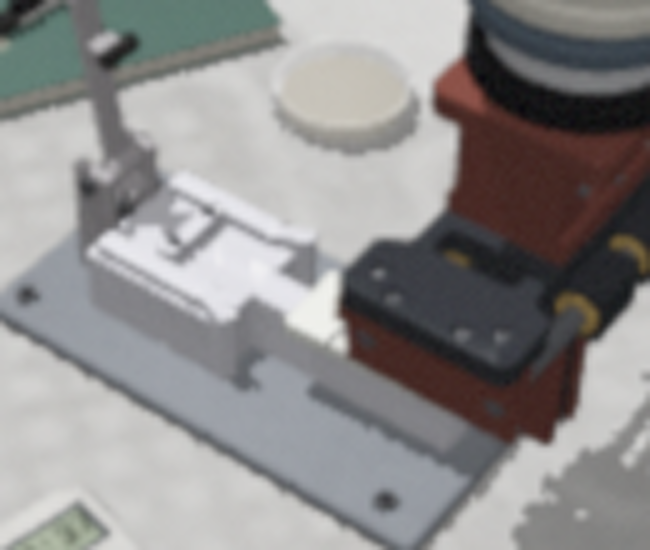

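>>> carry_out(delta_pos=[[0,0.1,0.4],[0,0.1,0.8],[0,0.1,1.1],[0,0.1,1.4],[0,0.1,1.6],[0,0.1,1.8],[0,0.1,2.0],[0,0.1,2.2],[0,0.1,2.4],[0,0.1,2.6],[0,0.1,2.8],[0,0.1,3.0]], rotation=[[0,0,0],[0,0,0],[0,0,0],[0,0,0],[0,0,0],[0,0,0],[0,0,0],[0,0,0],[0,0,0],[0,0,0],[0,0,0],[0,0,0]])

```text
t: 8.33
ee_pos: [459.7, 36.8, 43.0]
orientation: [-1.272, 1.102, -1.104]
ft_force: [0.5, 0.2, -0.0]
width: 5.8
```

```bash
cat > fs.py <<'E'
from h import *
st()
im=ctrl.get_image("scene"); cv2.imwrite("pics/now.png",im[:,:,::-1])
import sys; cv2.imwrite("pics/"+sys.argv[1],cv2.resize(im[170:280,210:340,::-1],None,fx=5,fy=5,interpolation=cv2.INTER_CUBIC))
E
python3 fs.py s10.png
```

```text
t 8.3333 tcpH [-165.8   -0.4   43. ] F [ 0.49  0.18 -0.02] FH x 0.51 w 5.8
axes [[0.142, 0.002, 0.99], [-0.99, 0.0, 0.142], [-0.0, -1.0, 0.002]] q [0.05 0.5  2.09 0.   0.55 1.48]
```

View pics/s10.png

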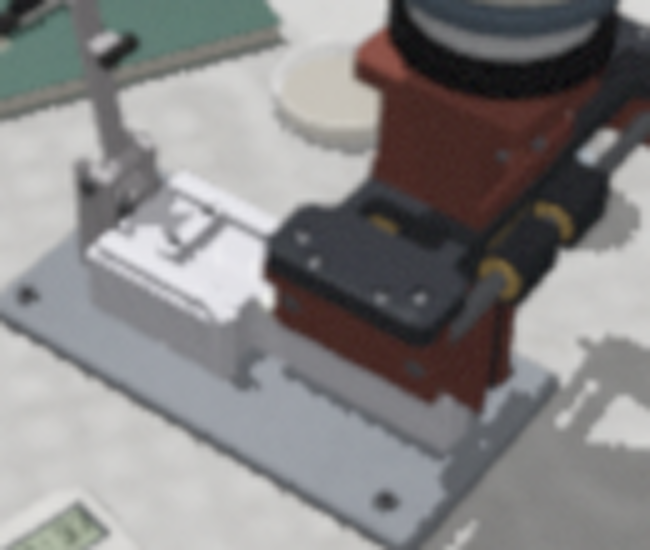

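The plate is hidden behind the gripper and the force is near zero. Continue.

>>> carry_out(delta_pos=[[0,0,0.2],[0,0,0.4],[0,0,0.6],[0,0,0.8],[0,0,1.0],[0,0,1.2],[0,0,1.4],[0,0,1.6],[0,0,1.6]], rotation=[[0,0,0],[0,0,0],[0,0,0],[0,0,0],[0,0,0],[0,0,0],[0,0,0],[0,0,0],[0,0,0]])

```text
t: 9.13
ee_pos: [475.9, 39.1, 43.1]
orientation: [-1.271, 1.102, -1.104]
ft_force: [-0.2, -0.4, 0.6]
width: 5.8
```

```bash
python3 fs.py s11.png
```

```text
t 9.1333 tcpH [-149.4   -0.4   43.1] F [-0.23 -0.36  0.6 ] FH x -0.28 w 5.8
axes [[0.142, 0.003, 0.99], [-0.99, 0.0, 0.142], [0.0, -1.0, 0.003]] q [0.06 0.52 2.05 0.   0.57 1.48]
```

View pics/s11.png

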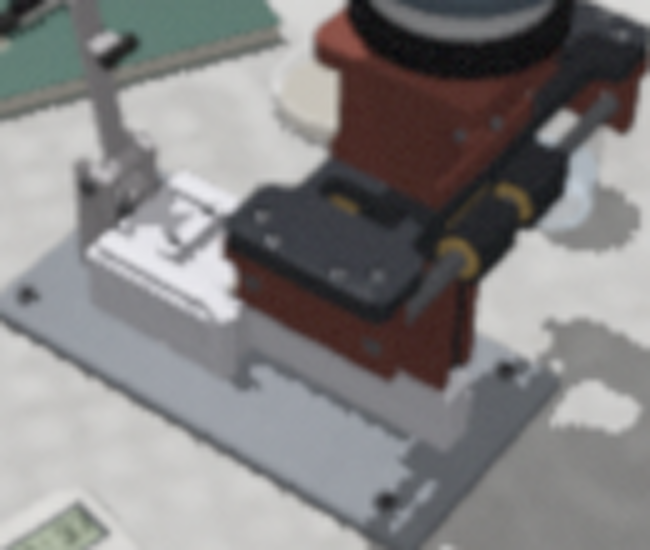

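Run:
```python
from h import *
im=ctrl.get_image("top"); cv2.imwrite("pics/t12.png",cv2.resize(im[150:270,170:300,::-1],None,fx=5,fy=5,interpolation=cv2.INTER_CUBIC))
```

```text
(no output)
```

View pics/t12.png

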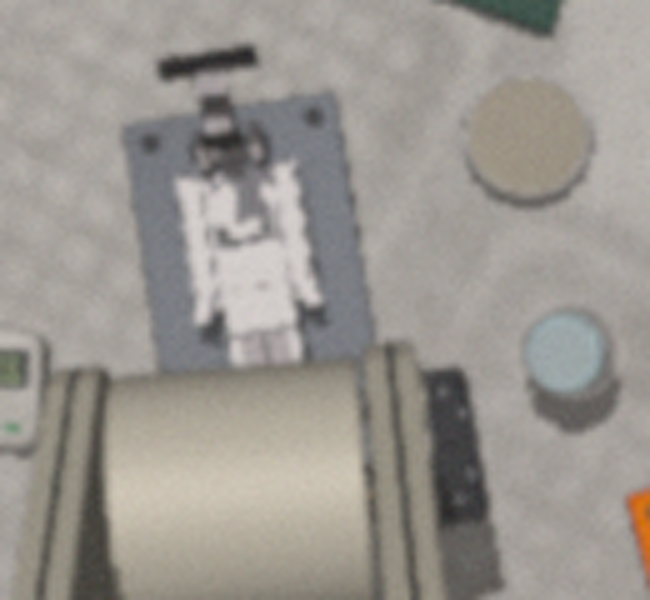

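The top view shows the plate entering the guides, straight, with its front edge near crop (262,290). Push on another 15 mm, then feel for the stop.

>>> carry_out(delta_pos=[[0,0,0.2],[0,0,0.4],[0,0,0.6],[0,0,0.8],[0,0,1.0],[0,0,1.15],[0,0,1.3],[0,0,1.4],[0,0,1.4]], rotation=[[0,0,0],[0,0,0],[0,0,0],[0,0,0],[0,0,0],[0,0,0],[0,0,0],[0,0,0],[0,0,0]])

```text
t: 9.98
ee_pos: [489.5, 41.1, 43.1]
orientation: [-1.272, 1.102, -1.104]
ft_force: [-0.2, -0.2, 0.8]
width: 5.9
```

Run:
```python
from h import *
st()
im=ctrl.get_image("top"); cv2.imwrite("pics/t13.png",cv2.resize(im[165:235,190:255,::-1],None,fx=8,fy=8,interpolation=cv2.INTER_CUBIC))
st()
```

```text
t 9.9833 tcpH [-135.7   -0.4   43.1] F [-0.18 -0.17  0.83] FH x -0.2 w 5.9
axes [[0.142, 0.002, 0.99], [-0.99, 0.0, 0.142], [0.0, -1.0, 0.002]] q [0.06 0.53 2.02 0.   0.59 1.49]
t 10.0333 tcpH [-135.9   -0.4   43.1] F [-0.9   0.33  0.51] FH x -0.84 w 5.7
axes [[0.142, 0.002, 0.99], [-0.99, 0.0, 0.142], [-0.0, -1.0, 0.002]] q [0.06 0.53 2.02 0.   0.59 1.49]
```

View pics/t13.png

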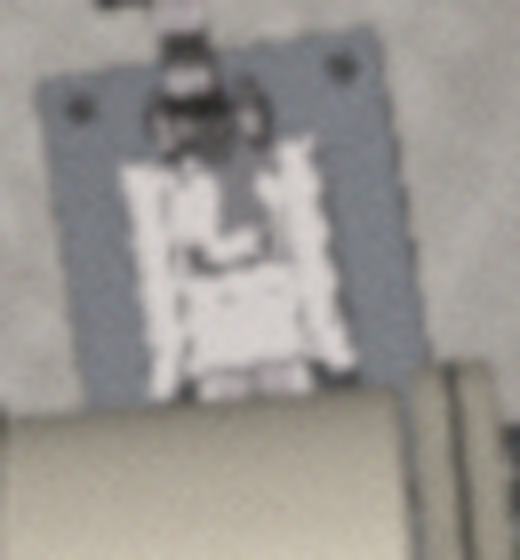

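>>> carry_out(delta_pos=[[0,0,0.1],[0,0,0.2],[0,0,0.3],[0,0,0.4],[0,0,0.5],[0,0,0.5],[0,0,0.5]], rotation=[[0,0,0],[0,0,0],[0,0,0],[0,0,0],[0,0,0],[0,0,0],[0,0,0]])

```text
t: 10.62
ee_pos: [494.2, 41.7, 43.1]
orientation: [-1.272, 1.102, -1.104]
ft_force: [0.1, 0.2, 0.7]
width: 6.0
```

```bash
cat > fm.py <<'E'
from h import *
F=[];X=[]
for i in range(8):
    o=ctrl.get_obs(); F.append(o['ft_force'][:2]@u); X.append(toH(o['ee_pos'])[0])
    if i<7: im=ctrl.get_image("top")
print("t",round(o['t'],2),"Fx",np.round(F,2),"mean",round(np.mean(F),2),"sd",round(np.std(F)/8**.5,2),"x",round(np.mean(X),2),round(np.std(X),2))
cv2.imwrite("pics/nowt.png",cv2.resize(im[165:235,190:255,::-1],None,fx=8,fy=8,interpolation=cv2.INTER_CUBIC))
E
python3 fm.py
```

```text
t 10.97 Fx [ 0.15 -0.61 -0.2   0.49 -0.47  0.06 -0.21 -0.17] mean -0.12 sd 0.12 x -130.97 0.04
```

View pics/nowt.png

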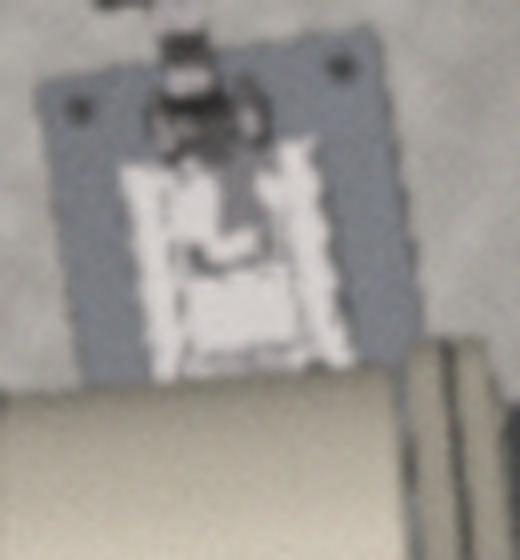

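No contact yet, with mean force -0.12 N. I'll feel forward in 0.7 mm steps.

>>> carry_out(delta_pos=[[0,0,0.07],[0,0,0.07],[0,0,0.07]], rotation=[[0,0,0],[0,0,0],[0,0,0]])

```text
t: 11.22
ee_pos: [494.9, 41.9, 43.1]
orientation: [-1.272, 1.102, -1.104]
ft_force: [0.8, -0.2, -1.2]
width: 5.9
```

>>> carry_out(delta_pos=[[0,0,0.07],[0,0,0.07],[0,0,0.07]], rotation=[[0,0,0],[0,0,0],[0,0,0]])

```text
t: 11.47
ee_pos: [495.6, 42.0, 43.1]
orientation: [-1.272, 1.102, -1.104]
ft_force: [0.3, -0.1, 0.2]
width: 5.7
```

>>> carry_out(delta_pos=[[0,0,0.07],[0,0,0.07],[0,0,0.07]], rotation=[[0,0,0],[0,0,0],[0,0,0]])

```text
t: 11.72
ee_pos: [496.3, 42.0, 43.1]
orientation: [-1.272, 1.102, -1.104]
ft_force: [-0.3, -0.1, 0.3]
width: 5.9
```

```bash
python3 fm.py
```

```text
t 12.07 Fx [-0.28 -0.92  0.31 -0.67 -0.55 -0.52 -0.18 -0.38] mean -0.4 sd 0.12 x -128.84 0.03
```

>>> carry_out(delta_pos=[[0,0,0.07],[0,0,0.07],[0,0,0.07]], rotation=[[0,0,0],[0,0,0],[0,0,0]])

```text
t: 12.32
ee_pos: [497.0, 42.1, 43.1]
orientation: [-1.272, 1.102, -1.104]
ft_force: [-0.4, -0.2, -0.7]
width: 6.0
```

```bash
python3 fm.py
```

```text
t 12.67 Fx [-0.46 -0.27 -0.77  0.1  -1.    0.29 -0.6   0.7 ] mean -0.25 sd 0.19 x -128.14 0.02
```

>>> carry_out(delta_pos=[[0,0,0.05],[0,0,0.05],[0,0,0.05]], rotation=[[0,0,0],[0,0,0],[0,0,0]])

```text
t: 12.92
ee_pos: [497.4, 42.2, 43.1]
orientation: [-1.272, 1.102, -1.104]
ft_force: [0.2, 0.7, 0.4]
width: 6.0
```

```bash
python3 fm.py
```

```text
t 13.27 Fx [ 0.33 -0.05  0.72  0.23 -0.42  0.67  0.15 -0.44] mean 0.15 sd 0.14 x -127.64 0.01
```

>>> carry_out(delta_pos=[[0,0,0.07],[0,0,0.07],[0,0,0.07]], rotation=[[0,0,0],[0,0,0],[0,0,0]])

```text
t: 13.52
ee_pos: [498.2, 42.3, 43.1]
orientation: [-1.272, 1.102, -1.104]
ft_force: [0.0, -0.3, -0.6]
width: 6.1
```

>>> carry_out(delta_pos=[[0,0,0.07],[0,0,0.07],[0,0,0.07]], rotation=[[0,0,0],[0,0,0],[0,0,0]])

```text
t: 13.77
ee_pos: [498.9, 42.4, 43.1]
orientation: [-1.272, 1.102, -1.104]
ft_force: [0.5, 0.1, -0.0]
width: 5.6
```

>>> carry_out(delta_pos=[[0,0,0.07],[0,0,0.07],[0,0,0.07]], rotation=[[0,0,0],[0,0,0],[0,0,0]])

```text
t: 14.02
ee_pos: [499.5, 42.5, 43.1]
orientation: [-1.272, 1.102, -1.104]
ft_force: [-1.2, 0.4, 0.1]
width: 5.7
```

```bash
python3 fm.py; python3 fs.py s14.png
```

```text
t 14.37 Fx [-1.17 -0.68 -0.28  0.73 -0.89  0.09 -0.22  0.65] mean -0.22 sd 0.23 x -125.54 0.01
t 14.3667 tcpH [-125.5   -0.4   43.1] F [0.58 0.57 0.83] FH x 0.65 w 5.7
axes [[0.142, 0.002, 0.99], [-0.99, 0.0, 0.142], [-0.0, -1.0, 0.002]] q [0.06 0.54 2.   0.   0.6  1.49]
```

View pics/s14.png

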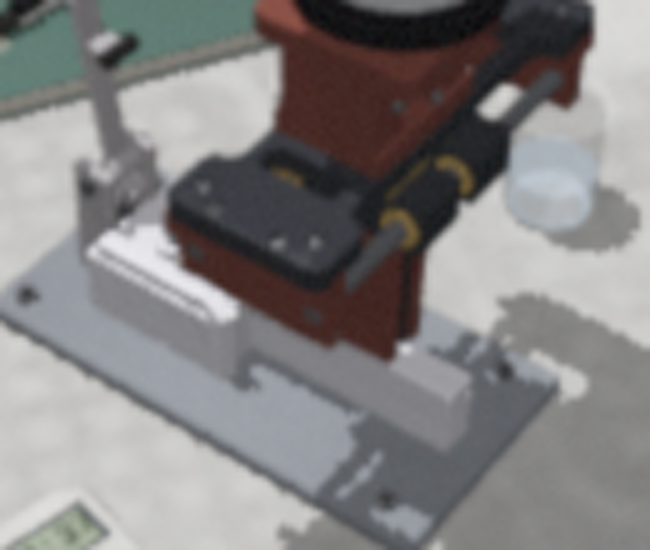

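>>> carry_out(delta_pos=[[0,0,0.07],[0,0,0.07],[0,0,0.07]], rotation=[[0,0,0],[0,0,0],[0,0,0]])

```text
t: 14.67
ee_pos: [500.2, 42.6, 43.1]
orientation: [-1.272, 1.102, -1.104]
ft_force: [0.0, 0.5, 0.7]
width: 6.2
```

>>> carry_out(delta_pos=[[0,0,0.07],[0,0,0.07],[0,0,0.07]], rotation=[[0,0,0],[0,0,0],[0,0,0]])

```text
t: 14.92
ee_pos: [500.5, 42.7, 43.0]
orientation: [-1.272, 1.102, -1.104]
ft_force: [-1.3, 1.1, -0.0]
width: 5.6
```

```bash
python3 fm.py
```

```text
t 15.27 Fx [-1.12 -0.84 -1.46 -1.85 -1.58 -0.82 -2.79 -2.39] mean -1.61 sd 0.23 x -124.45 0.02
```

Contact: mean force -1.6 N and forward motion has stalled. A gentle 0.3 mm confirmation.

>>> carry_out(delta_pos=[[0,0,0.03],[0,0,0.03],[0,0,0.03]], rotation=[[0,0,0],[0,0,0],[0,0,0]])

```text
t: 15.52
ee_pos: [500.7, 42.7, 43.0]
orientation: [-1.272, 1.103, -1.104]
ft_force: [-2.9, 1.1, 1.1]
width: 6.3
```

```bash
python3 fm.py
```

```text
t 15.87 Fx [-2.75 -3.77 -3.3  -4.11 -4.22 -3.82 -4.79 -4.68] mean -3.93 sd 0.23 x -124.33 0.02
```

The force is still creeping up, so I retract at once.

>>> carry_out(delta_pos=[[0,0,-0.3],[0,0,-1],[0,-1,-3],[0,-4,-5],[0,-8,-7],[0,-11,-8],[0,-14,-9],[0,-15,-9],[0,-15,-9]], rotation=[[0,0,0],[0,0,0],[0,0,0],[0,0,0],[0,0,0],[0,0,0],[0,0,0],[0,0,0],[0,0,0]])

```text
t: 16.62
ee_pos: [413.7, 29.8, 196.0]
orientation: [-1.266, 1.096, -1.108]
ft_force: [0.6, 0.4, -1.3]
width: 6.2
```

Run:
```python
from h import *
st()
for n in("scene","top"):
    im=ctrl.get_image(n); cv2.imwrite(f"pics/{n}15.png",im[:,:,::-1])
b=cv2.imread("pics/scene15.png")[195:275,205:325]; cv2.imwrite("pics/c15.png",cv2.resize(b,None,fx=6.5,fy=6.5,interpolation=cv2.INTER_CUBIC))
a=cv2.imread("pics/top15.png")[155:255,190:255]; cv2.imwrite("pics/d15.png",cv2.resize(a,None,fx=6,fy=6,interpolation=cv2.INTER_CUBIC))
```

```text
t 16.6167 tcpH [-212.2   -0.7  196. ] F [ 0.57  0.38 -1.35] FH x 0.62 w 6.2
axes [[0.142, 0.01, 0.99], [-0.99, 0.001, 0.142], [0.001, -1.0, 0.01]] q [0.04 0.15 2.1  0.   0.88 1.47]
```

View pics/c15.png

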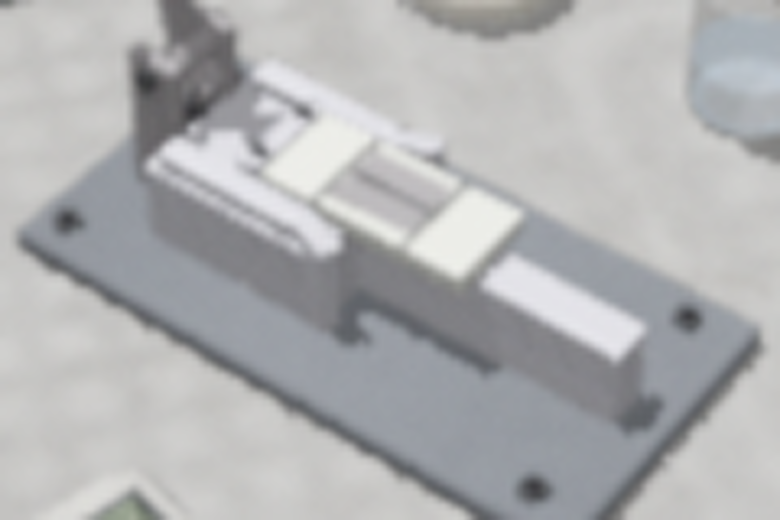

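View pics/d15.png

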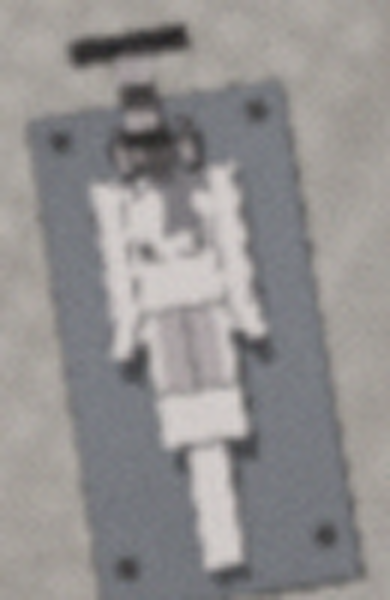

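The scene crop shows the plate between the guides with its front edge meeting the stop block at crop (265,170). No dark gap remains, and the clip is still open with its bar at top-crop (130,43). Next, pinch the bar again.

Run:
```python
from h import *
plan(H(31.6,-0.5,196))
im=cv2.imread("pics/top15.png").astype(int); d=(im.max(2)<60).astype(np.uint8); d[172:]=0; d[:150]=0; d[:,:195]=0;d[:,235:]=0
n,l,s,ce=cv2.connectedComponentsWithStats(d)
for i in range(1,n):
    if s[i,4]>8: print(s[i],ce[i],toH(cast("top",ce[i],143)[0]))
```

```text
delta cm [-1.000e-02 -1.700e-01  2.453e+01] rot [-0.005 -0.     0.   ]
[203 160  17   5  32] [210.8125 162.0625] [ 32.67755086   1.95536336 143.        ]
```

>>> carry_out(delta_pos=[[0,-0.2,4],[0,-0.2,8],[0,-0.2,12],[0,-0.2,16],[0,-0.2,20],[0,-0.2,23],[0,-0.2,24.5],[0,-0.2,24.5],[0,-0.2,24.5],[0,-0.2,24.5]], rotation=[[0,0,0],[0,0,0],[0,0,0],[0,0,0],[0,0,0],[0,0,0],[0,0,0],[0,0,0],[0,0,0],[0,0,0]], hand=0)

```text
t: 17.55
ee_pos: [652.6, 64.6, 193.5]
orientation: [-1.274, 1.104, -1.103]
ft_force: [0.2, -0.6, 0.1]
width: 69.0
```

Run:
```python
from h import *
st(); plan(H(31.6,-0.5,125))
```

```text
t 17.55 tcpH [ 29.1  -0.4 193.5] F [ 0.2  -0.63  0.07] FH x 0.11 w 69.0
axes [[0.142, -0.002, 0.99], [-0.99, -0.0, 0.142], [-0.0, -1.0, -0.002]] q [0.08 0.5  1.58 0.   1.06 1.51]
delta cm [0.01 6.85 0.26] rot [ 0.002 -0.    -0.   ]
```

>>> carry_out(delta_pos=[[0,0,0.15],[0,0,0.15],[0,0,0.15],[0,2,0.15],[0,4,0.15],[0,6,0.15],[0,6.8,0.15],[0,6.8,0.15],[0,6.8,0.15],[0,6.8,0.15],[0,6.8,0.15]], rotation=[[0,0,0],[0,0,0],[0,0,0],[0,0,0],[0,0,0],[0,0,0],[0,0,0],[0,0,0],[0,0,0],[0,0,0],[0,0,0]], hand=0)

```text
t: 18.47
ee_pos: [656.8, 65.1, 128.9]
orientation: [-1.27, 1.1, -1.105]
ft_force: [0.5, 0.5, -0.6]
width: 87.8
```

Run:
```python
from h import *
st()
im=ctrl.get_image("scene"); cv2.imwrite("pics/s16.png",cv2.resize(im[80:240,170:320,::-1],None,fx=3.7,fy=3.7,interpolation=cv2.INTER_CUBIC)); st()
```

```text
t 18.4667 tcpH [ 33.4  -0.5 128.9] F [ 0.48  0.46 -0.58] FH x 0.54 w 87.8
axes [[0.142, 0.004, 0.99], [-0.99, 0.0, 0.142], [0.0, -1.0, 0.004]] q [0.08 0.58 1.61 0.   0.95 1.51]
t 18.5167 tcpH [ 33.3  -0.5 128.8] F [ 0.77 -0.49  0.01] FH x 0.69 w 87.7
axes [[0.142, 0.004, 0.99], [-0.99, 0.0, 0.142], [0.0, -1.0, 0.004]] q [0.08 0.58 1.61 0.   0.95 1.51]
```

View pics/s16.png

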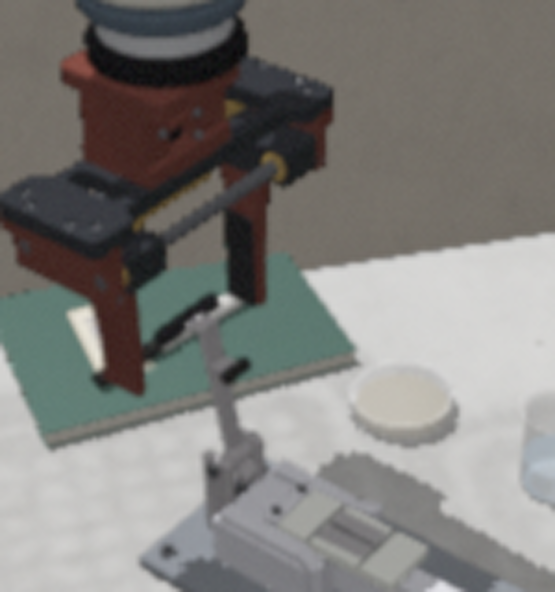

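The bar (crop 185,325) lies between the two fingers. Lower slightly and close.

>>> carry_out(delta_pos=[[0,0.35,-0.1],[0,0.35,-0.1],[0,0.35,-0.1],[0,0.35,-0.1],[0,0.35,-0.1],[0,0.35,-0.1],[0,0.35,-0.1],[0,0.35,-0.1],[0,0.35,-0.1]], rotation=[[0,0,0],[0,0,0],[0,0,0],[0,0,0],[0,0,0],[0,0,0],[0,0,0],[0,0,0],[0,0,0]], hand=255)

```text
t: 19.27
ee_pos: [655.0, 64.5, 123.9]
orientation: [-1.272, 1.102, -1.105]
ft_force: [1.1, -2.5, 0.3]
width: 43.4
```

Run:
```python
from h import *
st()
f=lambda q:np.array([-86.1*np.cos(.1632+q),86.1*np.sin(.1632+q)])
for q in np.arange(1.75,0.04,-0.05):
    d=(f(q)-f(1.75))/10; print(round(q,2),"y,z:",round(-d[1],2),round(d[0],2),end=" | ")
```

```text
t 19.2667 tcpH [ 31.5  -0.8 123.9] F [ 1.06 -2.51  0.33] FH x 0.69 w 43.4
axes [[0.142, 0.002, 0.99], [-0.99, -0.0, 0.142], [0.0, -1.0, 0.002]] q [ 0.08  0.59  1.61 -0.    0.94  1.51]
1.75 y,z: -0.0 0.0 | 1.7 y,z: -0.13 -0.41 | 1.65 y,z: -0.25 -0.82 | 1.6 y,z: -0.34 -1.24 | 1.55 y,z: -0.41 -1.67 | 1.5 y,z: -0.46 -2.1 | 1.45 y,z: -0.49 -2.53 | 1.4 y,z: -0.5 -2.96 | 1.35 y,z: -0.49 -3.39 | 1.3 y,z: -0.45 -3.82 | 1.25 y,z: -0.39 -4.24 | 1.2 y,z: -0.31 -4.67 | 1.15 y,z: -0.22 -5.08 | 1.1 y,z: -0.1 -5.5 | 1.05 y,z: 0.04 -5.9 | 1.0 y,z: 0.21 -6.3 | 0.95 y,z: 0.39 -6.69 | 0.9 y,z: 0.59 -7.08 | 0.85 y,z: 0.8 -7.45 | 0.8 y,z: 1.04 -7.81 | 0.75 y,z: 1.3 -8.15 | 0.7 y,z: 1.57 -8.49 | 0.65 y,z: 1.86 -8.81 | 0.6 y,z: 2.16 -9.11 | 0.55 y,z: 2.48 -9.4 | 0.5 y,z: 2.81 -9.68 | 0.45 y,z: 3.16 -9.93 | 0.4 y,z: 3.51 -10.17 | 0.35 y,z: 3.88 -10.39 | 0.3 y,z: 4.26 -10.59 | 0.25 y,z: 4.65 -10.78 | 0.2 y,z: 5.05 -10.94 | 0.15 y,z: 5.46 -11.08 | 0.1 y,z: 5.87 -11.2 | 0.05 y,z: 6.29 -11.31 |
```

>>> carry_out(delta_pos=[[0,-0.13,-0.41],[0,-0.34,-1.24],[0,-0.46,-2.1],[0,-0.5,-2.96],[0,-0.45,-3.82],[0,-0.31,-4.67],[0,-0.1,-5.5],[0,0.21,-6.3],[0,0.59,-7.08],[0,0.59,-7.08],[0,0.59,-7.08]], rotation=[[0,0,0],[0,0,0],[0,0,0],[0,0,0],[0,0,0],[0,0,0],[0,0,0],[0,0,0],[0,0,0],[0,0,0],[0,0,0]])

```text
t: 20.18
ee_pos: [582.6, 54.3, 118.0]
orientation: [-1.274, 1.104, -1.103]
ft_force: [-2.2, -5.3, 9.3]
width: 43.4
```

Run:
```python
from h import *
st()
im=ctrl.get_image("scene"); cv2.imwrite("pics/s17.png",cv2.resize(im[110:270,190:340,::-1],None,fx=3.7,fy=3.7,interpolation=cv2.INTER_CUBIC)); st()
f=lambda q:np.array([-86.1*np.cos(.1632+q),86.1*np.sin(.1632+q)])
for q in np.arange(.9,0.05,-0.05):
    d=(f(q)-f(.9))/10; print(round(q,2),"y,z:",round(-d[1],2),round(d[0],2),end=" | ")
```

```text
t 20.1833 tcpH [-41.6  -0.5 118. ] F [-2.18 -5.3   9.32] FH x -2.92 w 43.4
axes [[0.142, -0.001, 0.99], [-0.99, -0.0, 0.142], [0.0, -1.0, -0.001]] q [ 0.07  0.5   1.79 -0.    0.85  1.5 ]
t 20.2333 tcpH [-41.3  -0.6 118.2] F [-2.4  -5.16  8.24] FH x -3.11 w 43.7
axes [[0.142, -0.001, 0.99], [-0.99, -0.0, 0.142], [0.0, -1.0, -0.001]] q [ 0.07  0.5   1.79 -0.    0.85  1.5 ]
0.9 y,z: -0.0 0.0 | 0.85 y,z: 0.22 -0.37 | 0.8 y,z: 0.46 -0.73 | 0.75 y,z: 0.71 -1.08 | 0.7 y,z: 0.98 -1.41 | 0.65 y,z: 1.27 -1.73 | 0.6 y,z: 1.57 -2.04 | 0.55 y,z: 1.89 -2.33 | 0.5 y,z: 2.22 -2.6 | 0.45 y,z: 2.57 -2.86 | 0.4 y,z: 2.93 -3.1 | 0.35 y,z: 3.3 -3.32 | 0.3 y,z: 3.68 -3.52 | 0.25 y,z: 4.07 -3.7 | 0.2 y,z: 4.47 -3.86 | 0.15 y,z: 4.87 -4.01 | 0.1 y,z: 5.28 -4.13 |
```

View pics/s17.png

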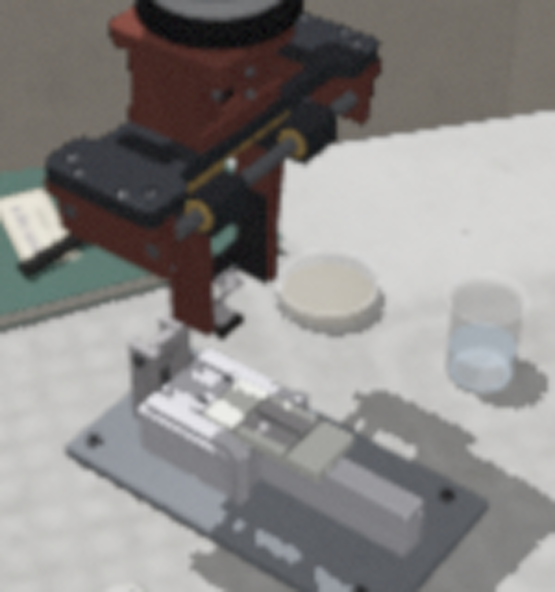

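>>> carry_out(delta_pos=[[0.05,-0.15,-0.08],[0.05,0.07,-0.45],[0.05,0.31,-0.81],[0.05,0.56,-1.16],[0.05,0.83,-1.49],[0.05,1.12,-1.81],[0.05,1.42,-2.12],[0.05,1.74,-2.41],[0.05,2.07,-2.68],[0.05,2.07,-2.68]], rotation=[[0,0,0],[0,0,0],[0,0,0],[0,0,0],[0,0,0],[0,0,0],[0,0,0],[0,0,0],[0,0,0],[0,0,0]])

```text
t: 21.07
ee_pos: [556.5, 50.5, 96.1]
orientation: [-1.274, 1.104, -1.103]
ft_force: [-5.3, 1.3, 4.0]
width: 43.3
```

Run:
```python
from h import *
st()
f=lambda q:np.array([-86.1*np.cos(.1632+q),86.1*np.sin(.1632+q)])
o=ctrl.get_obs(); h=toH(o['ee_pos']); r=[h[0]-2.5,h[2]+19.1-62]; print("r",np.hypot(*r),"q",np.arctan2(r[1],-r[0])-.1632)
for q in np.arange(.5,0.05,-0.05):
    d=(f(q)-f(.5))/10; print(round(q,2),"y,z:",round(-d[1],2),round(d[0],2),end=" | ")
```

```text
t 21.0667 tcpH [-68.   -0.6  96.1] F [-5.31  1.33  4.02] FH x -5.07 w 43.3
axes [[0.142, -0.001, 0.99], [-0.99, 0.0, 0.142], [-0.0, -1.0, -0.001]] q [0.07 0.51 1.86 0.   0.78 1.5 ]
r 88.30656479664738 q 0.48383150005436293
0.5 y,z: -0.0 0.0 | 0.45 y,z: 0.35 -0.26 | 0.4 y,z: 0.7 -0.5 | 0.35 y,z: 1.07 -0.72 | 0.3 y,z: 1.45 -0.92 | 0.25 y,z: 1.84 -1.1 | 0.2 y,z: 2.24 -1.26 | 0.15 y,z: 2.65 -1.41 | 0.1 y,z: 3.06 -1.53 |
```

>>> carry_out(delta_pos=[[0,-0.05,-0.1],[0,0.3,-0.36],[0,0.65,-0.6],[0,1.02,-0.82],[0,1.4,-1.02],[0,1.79,-1.2],[0,2.19,-1.36],[0,2.19,-1.36],[0,2.19,-1.36]], rotation=[[0,0,0],[0,0,0],[0,0,0],[0,0,0],[0,0,0],[0,0,0],[0,0,0],[0,0,0],[0,0,0]])

```text
t: 21.82
ee_pos: [544.3, 48.7, 74.6]
orientation: [-1.273, 1.103, -1.103]
ft_force: [-4.5, 3.9, 0.7]
width: 43.4
```

Run:
```python
from h import *
st()
f=lambda q:np.array([-86.1*np.cos(.1632+q),86.1*np.sin(.1632+q)])
o=ctrl.get_obs(); h=toH(o['ee_pos']); r=[h[0]-2.5,h[2]+19.1-62]; print("r",np.hypot(*r),"q",np.arctan2(r[1],-r[0])-.1632)
im=ctrl.get_image("scene"); cv2.imwrite("pics/s18.png",cv2.resize(im[130:280,190:340,::-1],None,fx=4,fy=4,interpolation=cv2.INTER_CUBIC)); st()
```

```text
t 21.8167 tcpH [-80.3  -0.7  74.6] F [-4.47  3.93  0.71] FH x -3.87 w 43.4
axes [[0.142, 0.0, 0.99], [-0.99, 0.0, 0.142], [-0.0, -1.0, 0.0]] q [0.07 0.53 1.89 0.   0.72 1.49]
r 88.6781098875356 q 0.20210604718500647
t 21.8667 tcpH [-80.3  -0.7  74.7] F [-4.06  4.03 -0.21] FH x -3.44 w 43.3
axes [[0.142, 0.0, 0.99], [-0.99, 0.0, 0.142], [-0.0, -1.0, 0.0]] q [0.07 0.53 1.89 0.   0.72 1.49]
```

View pics/s18.png

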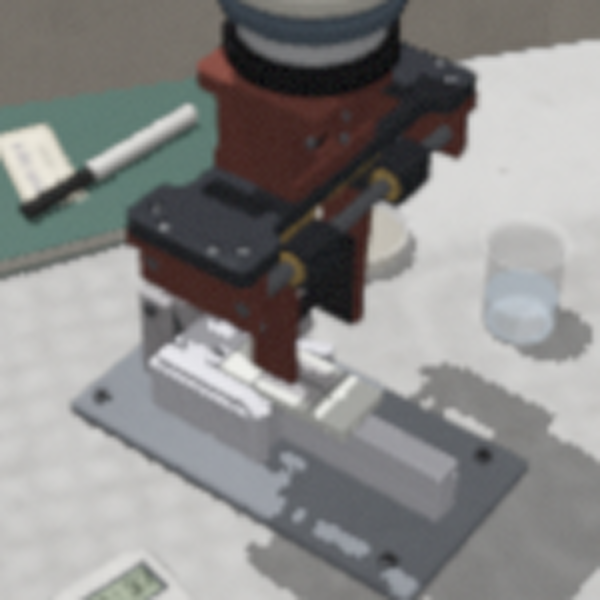

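The clip is held just above the plate, at q of about 0.2. Lower slowly and watch Fz for roller contact.

>>> carry_out(delta_pos=[[0,0.2,-0.1],[0,0.4,-0.16],[0,0.6,-0.2],[0,0.8,-0.25],[0,0.8,-0.25],[0,0.8,-0.25]], rotation=[[0,0,0],[0,0,0],[0,0,0],[0,0,0],[0,0,0],[0,0,0]])

```text
t: 22.37
ee_pos: [541.7, 48.3, 66.7]
orientation: [-1.273, 1.103, -1.103]
ft_force: [-4.0, 4.3, 0.9]
width: 43.5
```

```bash
cat > fz.py <<'E'
from h import *
F=[];X=[]
for i in range(5):
    o=ctrl.get_obs(); F.append([*o['ft_force'][:2]@np.c_[u,v],o['ft_force'][2]]); X.append(toH(o['ee_pos']))
    if i<4: im=ctrl.get_image("top")
h=np.mean(X,0); print("t",round(o['t'],2),"FH",np.round(np.mean(F,0),2),"tcpH",np.round(h,2)); 
for ox in(0,2.5):
    r=[h[0]-ox,h[2]+19.1-62]; print("r",np.hypot(*r),"q",np.arctan2(r[1],-r[0])-.1632)
E
python3 fz.py
```

```text
t 22.57 FH [-3.36  5.13  0.61] tcpH [-82.93  -0.66  66.75]
r 86.29458546961598 q 0.11683235683297344
r 88.69989304525338 q 0.1090423378415668
```

Step down 1 mm at a time.

>>> carry_out(delta_pos=[[0,0.1,-0.03],[0,0.2,-0.05],[0,0.2,-0.05]], rotation=[[0,0,0],[0,0,0],[0,0,0]])

```text
t: 22.82
ee_pos: [541.2, 48.3, 64.7]
orientation: [-1.273, 1.103, -1.103]
ft_force: [-4.2, 4.2, 1.0]
width: 43.4
```

```bash
python3 fz.py
```

```text
t 23.02 FH [-3.9   4.94  0.73] tcpH [-83.48  -0.66  64.73]
r 86.29104504622778 q 0.09261321400873274
r 88.71194507011695 q 0.08548242720572491
```

>>> carry_out(delta_pos=[[0,0.1,-0.02],[0,0.1,-0.02],[0,0.1,-0.02]], rotation=[[0,0,0],[0,0,0],[0,0,0]])

```text
t: 23.27
ee_pos: [540.9, 48.2, 63.7]
orientation: [-1.273, 1.104, -1.103]
ft_force: [-4.3, 4.6, 0.4]
width: 43.5
```

```bash
python3 fz.py
```

```text
t 23.47 FH [-3.67  4.7   0.58] tcpH [-83.74  -0.66  63.75]
r 86.29905975714874 q 0.08084822807961928
r 88.72703553327452 q 0.07403985420203224
```

>>> carry_out(delta_pos=[[0,0.1,-0.02],[0,0.1,-0.02],[0,0.1,-0.02]], rotation=[[0,0,0],[0,0,0],[0,0,0]])

```text
t: 23.72
ee_pos: [540.7, 48.2, 62.7]
orientation: [-1.273, 1.104, -1.103]
ft_force: [-4.7, 3.6, 0.2]
width: 43.6
```

```bash
python3 fz.py
```

```text
t 23.92 FH [-3.96  4.99  0.63] tcpH [-83.96  -0.65  62.74]
r 86.27565544725292 q 0.0688765400863948
r 88.71049618344723 q 0.062394767684350705
```

>>> carry_out(delta_pos=[[0,0.08,-0.02],[0,0.08,-0.02],[0,0.08,-0.02]], rotation=[[0,0,0],[0,0,0],[0,0,0]])

```text
t: 24.17
ee_pos: [540.5, 48.2, 61.9]
orientation: [-1.273, 1.104, -1.103]
ft_force: [-4.2, 5.3, 0.9]
width: 43.5
```

```bash
python3 fz.py
```

```text
t 24.37 FH [-3.74  5.07  0.82] tcpH [-84.14  -0.65  61.94]
r 86.26734392465845 q 0.059387278131688065
r 88.70738459692862 q 0.05316583351677967
```

>>> carry_out(delta_pos=[[0,0.08,-0.02],[0,0.08,-0.02],[0,0.08,-0.02]], rotation=[[0,0,0],[0,0,0],[0,0,0]])

```text
t: 24.62
ee_pos: [540.4, 48.1, 61.3]
orientation: [-1.273, 1.103, -1.103]
ft_force: [-4.3, 2.8, 1.2]
width: 43.2
```

```bash
python3 fz.py
```

```text
t 24.82 FH [-3.89  4.99  1.61] tcpH [-84.28  -0.66  61.26]
r 86.25730175520575 q 0.051259000569518764
r 88.70162660339864 q 0.045260798007307146
```

>>> carry_out(delta_pos=[[0,0.05,0],[0,0.05,0],[0,0.05,0]], rotation=[[0,0,0],[0,0,0],[0,0,0]])

```text
t: 25.07
ee_pos: [540.3, 48.1, 61.1]
orientation: [-1.273, 1.103, -1.103]
ft_force: [-6.8, 4.1, 5.0]
width: 43.7
```

```bash
python3 fz.py;python3 - <<'E'
from h import *
im=ctrl.get_image("scene"); cv2.imwrite("pics/s19.png",cv2.resize(im[170:270,210:330,::-1],None,fx=5.5,fy=5.5,interpolation=cv2.INTER_CUBIC))
E
```

```text
t 25.27 FH [-5.16  5.24  5.32] tcpH [-84.29  -0.66  61.09]
r 86.22536913450804 q 0.04934008906731707
r 88.67068298504054 q 0.0433926680372885
```

View pics/s19.png

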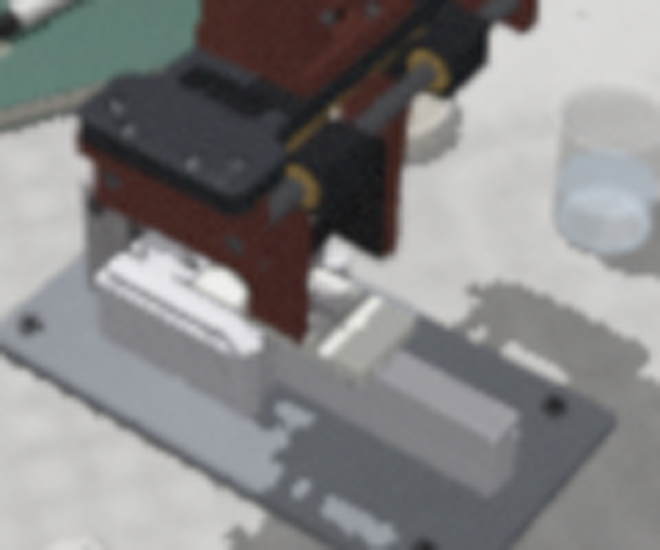

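The roller has seated on the plate: Fz rises to +5 N with motion stalled, below the limits. Ease 0.5 mm, release, and rise straight up.

>>> carry_out(delta_pos=[[0,-0.05,0],[0,-0.05,0],[0,-0.05,0],[0,-0.05,0],[0,-0.05,0],[0,-0.05,0],[0,-0.05,0],[0,-0.05,0],[0,-3,0],[0,-6,0],[0,-9,0],[0,-11,0]], rotation=[[0,0,0],[0,0,0],[0,0,0],[0,0,0],[0,0,0],[0,0,0],[0,0,0],[0,0,0],[0,0,0],[0,0,0],[0,0,0],[0,0,0]], hand=0)

```text
t: 26.32
ee_pos: [541.9, 48.1, 173.6]
orientation: [-1.27, 1.1, -1.105]
ft_force: [1.4, 0.8, 0.4]
width: 87.7
```

>>> carry_out(delta_pos=[[0,-1,-4],[0,-2,-8],[0,-3,-12],[0,-3,-15],[0,-3,-17],[0,-3,-17],[0,-3,-17]], rotation=[[0,0,0],[0,0,0],[0,0,0],[0,0,0],[0,0,0],[0,0,0],[0,0,0]])

```text
t: 26.9
ee_pos: [372.8, 23.7, 201.2]
orientation: [-1.271, 1.101, -1.105]
ft_force: [1.1, 1.1, 0.3]
width: 88.0
```

Run:
```python
from h import *
st()
for n in("scene","top"):
    im=ctrl.get_image(n); cv2.imwrite(f"pics/{n}20.png",im[:,:,::-1])
b=cv2.imread("pics/scene20.png")[195:275,205:325]; cv2.imwrite("pics/c20.png",cv2.resize(b,None,fx=6.5,fy=6.5,interpolation=cv2.INTER_CUBIC))
a=cv2.imread("pics/top20.png")[155:255,190:255]; cv2.imwrite("pics/d20.png",cv2.resize(a,None,fx=6,fy=6,interpolation=cv2.INTER_CUBIC))
```

```text
t 26.9 tcpH [-253.6   -0.9  201.2] F [1.06 1.07 0.3 ] FH x 1.2 w 88.0
axes [[0.142, 0.004, 0.99], [-0.99, 0.0, 0.142], [0.0, -1.0, 0.004]] q [0.03 0.07 2.17 0.   0.89 1.46]
```

View pics/c20.png

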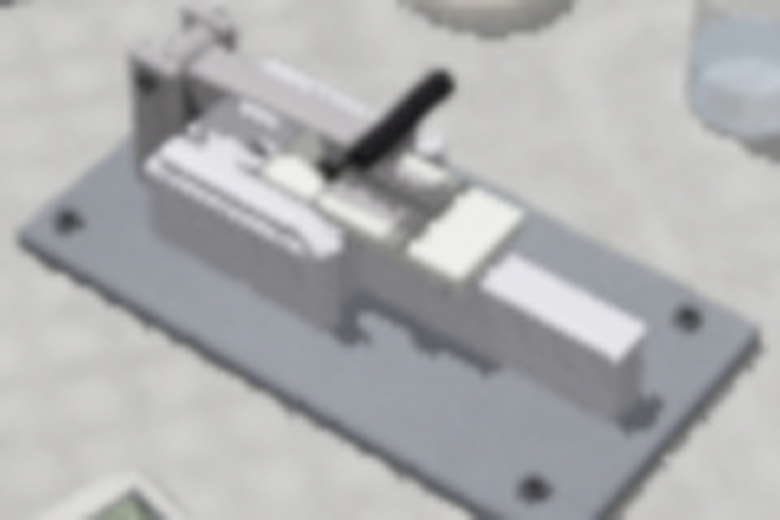

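View pics/d20.png

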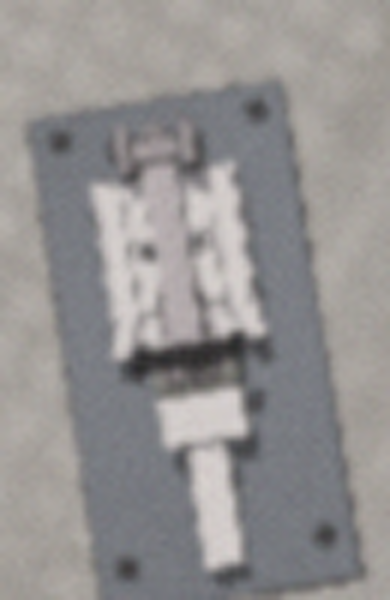

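The clip is down on the plate, with the bar at scene crop (395,120). The plate's rear corner is still at (462,280), the same as before clamping. A numeric check of the plate shift, bar height and bystanders:

Run:
```python
from h import *
g=lambda f:cv2.cvtColor(cv2.imread(f),cv2.COLOR_BGR2GRAY).astype(np.float32)
def sh(a,b,x0,y0,x1,y1):
    w=cv2.createHanningWindow((x1-x0,y1-y0),cv2.CV_32F); return np.round(cv2.phaseCorrelate(g(a)[y0:y1,x0:x1],g(b)[y0:y1,x0:x1],w),2)
print("plate rear scene15->20",sh("pics/scene15.png","pics/scene20.png",266,222,290,242))
print("plate rear top15->20",sh("pics/top15.png","pics/top20.png",210,216,236,234))
for n,b in dict(dish=(255,160,297,195),beaker=(268,205,300,240),timer=(145,208,185,248)).items(): print(n,sh("pics/top0.png","pics/top20.png",*b))
for f in("pics/scene0.png","pics/scene20.png"):
    im=cv2.imread(f).astype(int); d=(im.max(2)<50).astype(np.uint8); d[:203]=0;d[235:]=0;d[:,:245]=0;d[:,285:]=0
    n,l,s,ce=cv2.connectedComponentsWithStats(d); i=1+np.argmax(s[1:,4]); print(f,s[i],ce[i])
f=lambda q:H(-86.1*np.cos(.1632+q),0,62+86.1*np.sin(.1632+q))
print([np.round(proj("scene",f(q))[0]-proj("scene",f(0))[0],2).tolist() for q in(0.04,.07,.1)])
st()
```

```text
Traceback (most recent call last):
ValueError: setting an array element with a sequence. The requested array has an inhomogeneous shape after 1 dimensions. The detected shape was (2,) + inhomogeneous part.
```

Run:
```python
from h import *
g=lambda f:cv2.cvtColor(cv2.imread(f),cv2.COLOR_BGR2GRAY).astype(np.float32)
def sh(a,b,x0,y0,x1,y1):
    w=cv2.createHanningWindow((x1-x0,y1-y0),cv2.CV_32F); return np.round(cv2.phaseCorrelate(g(a)[y0:y1,x0:x1],g(b)[y0:y1,x0:x1],w)[0],2)
print("plate rear scene15->20",sh("pics/scene15.png","pics/scene20.png",266,222,290,242))
print("plate rear top15->20",sh("pics/top15.png","pics/top20.png",210,216,236,234))
for n,b in dict(dish=(255,160,297,195),beaker=(268,205,300,240),timer=(145,208,185,248)).items(): print(n,sh("pics/top0.png","pics/top20.png",*b))
for f in("pics/scene0.png","pics/scene20.png"):
    im=cv2.imread(f).astype(int); d=(im.max(2)<50).astype(np.uint8); d[:203]=0;d[235:]=0;d[:,:245]=0;d[:,285:]=0
    n,l,s,ce=cv2.connectedComponentsWithStats(d); i=1+np.argmax(s[1:,4]); print(f,s[i],ce[i])
f=lambda q:H(-86.1*np.cos(.1632+q),0,62+86.1*np.sin(.1632+q))
print([np.round(proj("scene",f(q))[0]-proj("scene",f(0))[0],2).tolist() for q in(0.04,.07,.1)])
st()
```

```text
plate rear scene15->20 [0.11 0.2 ]
plate rear top15->20 [0.49 0.46]
dish [0.56 0.09]
beaker [ 0.03 -0.1 ]
timer [0.05 0.03]
pics/scene0.png [259 209  15  14  56] [266.35714286 215.82142857]
pics/scene20.png [259 207  15  14  50] [265.7  213.84]
[[-0.25, -1.42], [-0.47, -2.5], [-0.73, -3.59]]
t 27.0 tcpH [-252.    -1.   201.2] F [ 0.32  0.42 -0.83] FH x 0.38 w 87.5
axes [[0.142, 0.004, 0.99], [-0.99, 0.0, 0.142], [0.0, -1.0, 0.004]] q [0.03 0.08 2.17 0.   0.89 1.46]
```

Bar rise is consistent with q of about 0.06. The plate shift is near the noise level, so I'll measure it a second way with the rear white patch.

Run:
```python
from h import *
def edge(n,f):
    im=cv2.imread(f) if isinstance(f,str) else f
    g=cv2.cvtColor(im,cv2.COLOR_BGR2GRAY).astype(np.float32)
    # 1-D profile along holder x at plate top (z=48), y averaged: rear edge crossing
    xs=np.arange(-135,-100,0.5); out=[]
    P=np.array([[proj(n,H(x,y,48))[0] for x in xs] for y in np.arange(9.5,14,0.5).tolist()+np.arange(-14,-9,0.5).tolist()]).astype(np.float32)
    pr=cv2.remap(g,P[:,:,0],P[:,:,1],cv2.INTER_LINEAR).mean(0)
    d=np.clip(np.gradient(pr),0,None); d[d<d.max()*.3]=0; k=np.argmax(d); s=slice(max(0,k-8),k+9); return (xs[s]*d[s]).sum()/d[s].sum()
for n in("scene","top"):
    a=edge(n,f"pics/{n}15.png"); b=[edge(n,f"pics/{n}20.png")]
    for i in range(3): b.append(edge(n,np.ascontiguousarray(ctrl.get_image(n)[:,:,::-1])))
    print(n,round(a,2),np.round(b,2))
```

```text
scene -113.34 [-113.34 -113.35 -113.35 -113.34]Traceback (most recent call last):
  File "<stdin>", line 11, in <module>
  File "<stdin>", line 7, in edge
  File "h.py", line 10, in proj
    f,cx,cy,R,t=cam(n); c=np.atleast_2d(X)@R.T+t; return np.c_[f*c[:,0]/c[:,2]+cx,f*c[:,1]/c[:,2]+cy]
                ~~~^^^
  File "h.py", line 4, in cam
    i=ctrl.camera_info(n); f=192/np.tan(np.radians(i['fov_y']/2)); return f,i['cx'],i['cy'],np.array(i['R']),np.array(i['t'])
ValueError: time passes only in moves, steps and waits
```

The rear edge is unchanged after clamping: -113.34 before and after, in four pictures. The top-view repeat was refused by the interface. The robot is clear of everything, so I hand in.

Run:
```python
from workcell import ctrl
print(ctrl.close_job())
```

```text
the job is handed in; nothing more can be done
None
```

I loaded the plate and handed the job in at about 27 s of the 72 s allowed; no verdict was reported. I pinched the bar and swung the clip over centre until it stayed open. I pushed the plate in with near-closed fingers and felt the stop in 0.3–0.7 mm steps. Then I re-pinched the bar, lowered the clip under grip until the roller pressed (Fz about +5 N at the bar), released it and backed off.

**Last checks**
- **Plate:** no visible gap at the stop, straight between the guides. In the scene view its rear edge did not move at clamping (-113.34 mm before and after).
- **Clip:** the bar rose about 2.0 px against its starting position, which reads as roughly 0.06 rad, inside the 0.04–0.10 band.
- **Bystanders:** timer, petri dish and beaker shifted at most 0.6 px (about 1.4 mm), which is at the noise level.
- **Robot:** clear of everything, with wrist force near zero.

**Doubtful or incomplete**
- **Stop:** while I confirmed contact, the push force crept up to single readings of about 4.8 N (mean 3.9 N), against the stop's 4.5 N slip limit. I retracted at once. The tool moved forward only 0.1–0.2 mm during that step, so any shift of the stop should be far below 1.5 mm, but I did not measure the stop itself.
- **Plate shift, top view:** the image correlation there gave about 0.5 px (about 1 mm), disagreeing with the scene edge. The dish showed the same 0.5 px, so I took it as noise. The edge check I wanted from the top view was refused by the interface and never ran.

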